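# Pack the vegetable patties for delivery

## Task

Take the cover off the blue pan by its knob and set it on the green mat, then use the turner to move every patty from the griddle into the pan, each lying flat on the pan's floor, same side up, without touching the patties with the fingers. Afterwards stand the turner back on its yellow rest, blade flat, and close the pan properly with its cover. Leave the jar, pot, spoon, coaster and small dishes where they are.

Things in the scene. Friction and masses are not known exactly. Their poses are not given: they have to be found in the camera images.
- griddle: Griddle, fixed: dark plate 200 (x) by 290 mm (y), flush with the counter (z = 0, no step). Aluminium guards 25 mm high on three sides: back (inner face at x = +94 mm) and sides (inner faces y = +-139 mm); the front (-x, robot side) is open. Origin at the plate's centre. A patty pushed to +x stops at the back guard; the blade then slides under it, right up to the guard. Stands left or right of the pan.
- pan: Shallow blue steel pan, fixed, 138 mm (x) by 288 mm (y) outside, 28 mm high, walls 4 mm, floor 3 mm thick (inside 130 by 280 mm). Origin at the centre of its underside, z up, -x side nearest the robot.
- cover_knob (a point): Centre of the black knob of the pan's loose aluminium cover: bar 60 (x) by 18 (y) by 24 mm high, over the middle of the cover (146 by 296 mm, 350 g), 38 mm above its skirt's lower edge, 31 mm above its plate's underside. Closed, the plate lies on the pan's rim and the skirt, 118 by 268 mm, 7 mm deep, hangs inside with 6 mm play all round; cover x along pan x, either way round. z up.
- mat: Green mat for the cover, fixed, 180 mm (x) by 310 mm (y), 2 mm thick; origin at the centre of its underside. It lies on the other side of the pan from the griddle.
- rest: Yellow turner rest, fixed, a flat plate 80 mm (x) by 250 mm (y), 3 mm thick; origin at the centre of its underside.
- turner_grip (a point): Grip point on the turner's red handle, mid-height. x: handle to blade, z: up. Handle: bar 18 mm wide, 22 mm high, from 95 mm behind to 25 mm ahead of this point, its axis 54 mm above the blade's underside. Blade: flat steel 100 by 56 by 2 mm, starting 40 mm ahead, joined by a cranked neck. 190 g, balanced over the blade, so it stands by itself; grip it firmly. On the rest at the start.
- turner_tip (a point): Middle of the front edge of the turner's blade (1 mm above the blade's underside), 140 mm ahead of turner_grip and 53 mm lower; same axes.
- patty1: Brown rigid round patty, 66 mm across, 16 mm thick, 60 g; lower rim bevelled (46 mm across at the flat bottom, 66 mm across 6 mm up), so a blade flat on the plate goes under it once a guard stops it. Origin at the centre of its underside, z up. It slides off a blade tilted 40 degrees. Two or three patties are present (None if absent), on the griddle at the start.
- patty2: Brown rigid round patty, 66 mm across, 16 mm thick, 60 g; lower rim bevelled (46 mm across at the flat bottom, 66 mm across 6 mm up), so a blade flat on the plate goes under it once a guard stops it. Origin at the centre of its underside, z up. It slides off a blade tilted 40 degrees. Two or three patties are present (None if absent), on the griddle at the start.
- patty3: Brown rigid round patty, 66 mm across, 16 mm thick, 60 g; lower rim bevelled (46 mm across at the flat bottom, 66 mm across 6 mm up), so a blade flat on the plate goes under it once a guard stops it. Origin at the centre of its underside, z up. It slides off a blade tilted 40 degrees. Two or three patties are present (None if absent), on the griddle at the start.
- spoon: Bystander: serving spoon 170 mm long with a dark handle, lying behind the griddle or mat; origin under its middle. To be left alone.
- coaster: Bystander: round grey plastic coaster, 90 mm across, 14 mm thick; origin under its centre. To be left alone.
- spice_jar: Bystander: amber jar 50 mm across, 90 mm high; origin under its centre. To be left alone.
- salt_dish: Bystander: white dish 52 mm across, 26 mm high; origin under its centre. To be left alone.
- sauce_dish: Bystander: blue dish 52 mm across, 26 mm high; origin under its centre. To be left alone.
- ladle_pot: Bystander: open steel pot 100 mm across, 100 mm high, with two side handles; origin under its centre. To be left alone.
Things that resemble listed ones, but are neither listed nor needed, are in the scene too. What is shaped like the patty2 but purple is not meant.

How it is judged:
On the way, in this order (a step that is already met when the one before it is completed fails the run):
1. the cover lies on the green mat, knob up, released (horizontal distance between cover_knob and mat below 0.07 m and height (world z) of cover_knob below 0.05 m and angle between cover_knob's own z axis and vertical below 0.1 rad and distance between the grasp point and cover_knob above 0.05 m), for 0.2 s.
2. every patty lies flat inside the pan (x of patty1 in the frame of pan between -0.04 and 0.04 m and y of patty1 in the frame of pan between -0.115 and 0.115 m and z of each of patty1, patty2, patty3 in the frame of pan below 0.009 m and angle between each of patty1, patty2, patty3's own z axis and vertical below 0.15 rad and linear speed of each of patty1, patty2, patty3 below 0.03 m/s and x of patty2 in the frame of pan between -0.04 and 0.04 m and y of patty2 in the frame of pan between -0.115 and 0.115 m and x of patty3 in the frame of pan between -0.04 and 0.04 m and y of patty3 in the frame of pan between -0.115 and 0.115 m), for 0.2 s.
At the end, for the whole second after the job is handed in: Every patty lies flat (0.15 rad, same side up) on the pan's floor; the cover is closed: level (0.03 rad), plate on the rim (4 mm), skirt inside; the turner stands blade flat on the yellow rest, handle point and front edge within 50 mm of its long centre line, over its length (all of step 2 and z of cover_knob in the frame of pan between 0.053 and 0.0625 m and x of cover_knob in the frame of pan between -0.012 and 0.012 m and y of cover_knob in the frame of pan between -0.012 and 0.012 m and angle between cover_knob's own z axis and vertical below 0.03 rad and x of turner_grip in the frame of rest between -0.05 and 0.05 m and y of turner_grip in the frame of rest between -0.12 and 0.12 m and x of turner_tip in the frame of rest between -0.05 and 0.05 m and y of turner_tip in the frame of rest between -0.14 and 0.14 m and z of turner_tip in the frame of rest below 0.009 m and angle between turner_grip's own z axis and vertical below 0.1 rad); the robot touches nothing.
It fails at once if a patty is touched by the fingers (contact force between the fingers and patty1 above 0.5 N or contact force between the fingers and patty2 above 0.5 N or contact force between the fingers and patty3 above 0.5 N).
It fails at once if a bystander is pushed away (more than 30 mm) (distance of any of spoon, coaster, spice_jar, salt_dish, sauce_dish, ladle_pot from where it was at the start of the episode above 0.03 m).
Of patty1, patty2, patty3 only 2 to 3 are there at a start; the rules pass over those that are not, and their reading is None.
At some moment in a run one of patty1, patty2, patty3 may be knocked a few centimetres aside while the robot is not near it.
It also fails if it takes over 210 s, if anything falls off the work surface, if the arm or the gripper's body presses on something with over 40 N, if the wrist force passes 120 N, or if a joint passes its speed limit or range.

## Robot

A 7-joint arm with a two-finger parallel gripper is mounted at the origin on the work surface. World frame = base frame: x ahead of the robot, y to its left, z up, the work surface at z = 0. Lengths are in m, angles in rad, forces in N, time in s.
With the tool pointing down it reaches from about 0.425 to 0.95 m from the base axis. Payload 4.7 kg.
Tool frame: the origin (TCP) lies at the very end of the fingers, on their centre line; the grasp point (between the pads) lies 19 mm behind it; z points along the fingers, x is the direction in which the jaws open and shut, and the axes are right-handed (so a half turn about z gives the same grasp; the last joint's range is limited). The gripper opens to 85 mm and grips with 20 to 120 N. Pads are 22 mm wide; open, the fingers measure 114 mm over their backs; the gripper's body (76 mm by 85 mm) begins 54 mm behind the grasp point. The pads swing forward as they close: fully open they stand 13 mm farther back than shut.
Start: joints at [1.236, 0.469, -0.049, 1.532, 0.024, 1.141, -0.082], TCP at [0.203, -0.644, 0.231] pointing down, gripper open.
Joint ranges: [-2.59, 2.59], [-0.33, 1.99], [-1.39, 1.29], [0.1, 2.45], [-1.04, 4.18], [0.21, 1.99], [-2.66, 2.66]. Speed limits (rad/s): [2.57, 2.57, 3.14, 3.14, 3.14, 3.14, 3.14].

## Interface

Orientations are given as a unit quaternion [w, x, y, z].
In Python, from workcell import ctrl gives the robot as it stands. The module is installed in compiled form; this text tells all that it offers.
- The arm moves only by the shell command python3 -m crank 'ROWS'. ROWS is JSON, a list of rows, each an object with "slide": the shift along the tool's x, y, z in m, a list of three; "roll": the turn about the tool's z in degrees; "gripper": the gripper's target within -1 to 1 (fully open at 1, half-way at 0, shut at -1). In form: [{"slide": [dx, dy, dz], "roll": roll, "gripper": gripper}, ...]. A call has 1 to 12 rows; each row is the pose to reach, as a shift and turn from the pose commanded when the call began, along the tool's axes at that moment; what a row does not reach only later rows make up. A row lasts 1/8 s, in which the tool goes at most 62.5 mm and 10.7 degrees, less where a joint would pass 70% of its speed; a pose out of reach is approached as far as the arm can. A call with a gripper value outside its range is refused whole. The fingers move at their own pace and stop on an object; the grip force is fixed at half the most. Time passes only in rows, so rows that repeat a pose let the fingers close. It gives the time, the measured TCP pose, the force and the opening at its end, in the units of the state.
- ctrl.get_obs(): the state, without advancing time (a new reading comes with each control period).
- ctrl.capture(name): name is "scene" or "top"; returns the picture (400x640x3 uint8, red, green, blue); there is no depth.
- ctrl.camera_params(name): a dict with "fovy" (degrees; the focal length in pixels is half the picture's height over the tangent of half this angle, whatever the lens; pixels are square), "cx", "cy" (the principal point, pixels), "world_from_camera" (4x4, takes a point from camera to world coordinates). Camera axes: x right, y down, z forward; pixel columns grow to the right and rows downward; lengths in m; the calibration is good to about 2 mm. A picture is of the moment at which its call begins. camera_params takes no time and is no camera call.
- ctrl.hand_in(): hands the job in, once; it reports no verdict.
Trained networks look in the newest picture that a camera, given by its name, has taken for a name from the list of things; names that differ only in an ending like _2 or _b are one class to them, and where a whole thing is asked for, a point or a joint stands for the part that bears it (a point fixed in the world has none). Each returns a list of dicts, best first, with "confidence" (0 to 1); they miss things now and then, are a little off and sometimes report something else, mostly with a low value. They report only what shows in the picture. A call takes as long as a camera call. They do not tell look-alikes from the thing itself.
- ctrl.cut_out(name, camera): "region" (400x640 bool, what is visible of it) and "point" ([row, column] in pixels, amid what is visible of it).
The state is a dict: "time": time; "joint_positions": joint angles; "dq": joint speeds; "tau": joint torques, N m; "position": TCP position; "eef_rot": TCP orientation; "ft_force": force on the tool from outside, world axes, zero at the start; "torque": the same for the moment, N m; "finger_gap": finger opening in m.
Only numpy, scipy, OpenCV 4.12 (cv2) and the standard library are available. Lean on these libraries where they do the work, as an engineer would, in place of code of your own. Each camera call takes 0.05 s, during which the arm holds its last target.

## Working session

There is one attempt and no reset: what is moved stays moved. The work goes in short steps, Python scripts to look and compute and a shell command to move; the robot and the scene stay as the last step left them, time stands still between calls to the robot, and variables do not carry over. Pictures are saved under pics/ and viewed, and the job is handed in when it is done.

```bash
mkdir -p pics; ls
python3 - <<'E'
from workcell import ctrl
import cv2,numpy as np
np.set_printoptions(precision=4,suppress=True)
o=ctrl.get_obs(); print({k:np.round(v,3) for k,v in o.items()})
for n in("scene","top"):
    im=ctrl.capture(n); cv2.imwrite(f"pics/{n}0.png",im[:,:,::-1]); p=ctrl.camera_params(n); print(n,p)
E
```

```text
pics
{'time': np.float64(0.0), 'joint_positions': array([ 1.236,  0.469, -0.049,  1.534,  0.024,  1.141, -0.082]), 'dq': array([ 0.   ,  0.001, -0.   , -0.001, -0.001, -0.   ,  0.001]), 'tau': array([ -0.   , -51.03 ,  -0.047, -23.771,   0.011,   0.007,  -0.   ]), 'position': array([ 0.203, -0.643,  0.23 ]), 'eef_rot': array([-0.001,  0.807, -0.591, -0.001]), 'ft_force': array([ 1.338, -0.067,  0.605]), 'torque': array([ 0.06, -0.04,  0.03]), 'finger_gap': np.float64(0.086)}
scene {'fovy': 46.738431917995456, 'cx': 321.46228041858274, 'cy': 207.0292850210232, 'world_from_camera': array([[-0.1186,  0.7183, -0.6856,  1.4137],
       [ 0.9928,  0.0956, -0.0716,  0.0847],
       [ 0.0141, -0.6891, -0.7245,  0.9464],
       [ 0.    ,  0.    ,  0.    ,  1.    ]])}
top {'fovy': 46.90083199322684, 'cx': 327.1589934413693, 'cy': 199.54129356531726, 'world_from_camera': array([[-0.0169, -0.9987,  0.0484,  0.5198],
       [-0.9997,  0.0161, -0.0158, -0.0009],
       [ 0.015 , -0.0487, -0.9987,  1.3091],
       [ 0.    ,  0.    ,  0.    ,  1.    ]])}
```

View pics/top0.png

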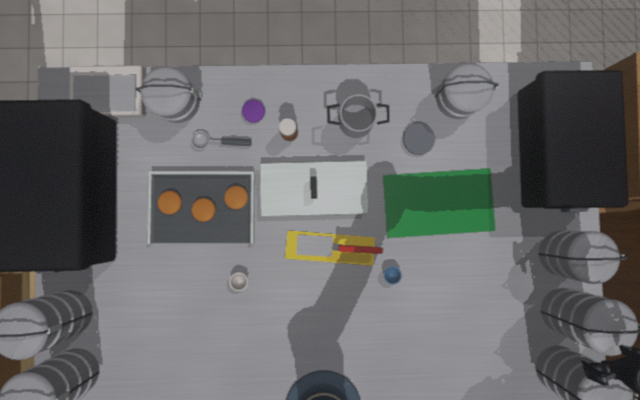

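View pics/scene0.png

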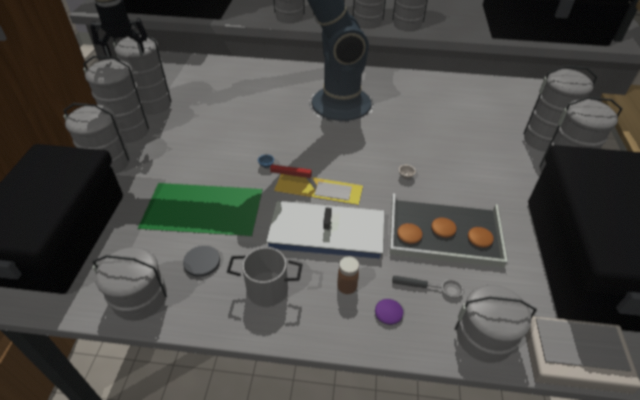

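```bash
cat > h.py <<'E'
from workcell import ctrl
import cv2,numpy as np
from scipy.spatial.transform import Rotation as R
np.set_printoptions(precision=4,suppress=True)
def ray(cam,px,z):
    p=ctrl.camera_params(cam); f=200/np.tan(np.radians(p['fovy'])/2); T=p['world_from_camera']
    px=np.atleast_2d(px).astype(float)  # col,row
    d=np.c_[(px[:,0]-p['cx'])/f,(px[:,1]-p['cy'])/f,np.ones(len(px))]@T[:3,:3].T
    o=T[:3,3]; return (o+d*((z-o[2])/d[:,2])[:,None])[:,:2]
def proj(cam,P):
    p=ctrl.camera_params(cam); f=200/np.tan(np.radians(p['fovy'])/2); T=np.linalg.inv(p['world_from_camera'])
    q=np.atleast_2d(P)@T[:3,:3].T+T[:3,3]; return np.c_[f*q[:,0]/q[:,2]+p['cx'],f*q[:,1]/q[:,2]+p['cy']]
def rect(cam,reg,z):
    c,_=cv2.findContours(reg.astype(np.uint8),cv2.RETR_EXTERNAL,cv2.CHAIN_APPROX_NONE)
    c=max(c,key=cv2.contourArea)[:,0,:]
    w=ray(cam,c,z)*1000
    (cx,cy),(a,b),an=cv2.minAreaRect(w.astype(np.float32))
    if a>b: a,b,an=b,a,an-90
    return cx/1000,cy/1000,a/1000,b/1000,an
def st():
    o=ctrl.get_obs(); r=R.from_quat(np.roll(o['eef_rot'],-1)).as_matrix()
    print('t',round(float(o['time']),2),'pos',o['position'],'xaxis yaw',round(float(np.degrees(np.arctan2(r[1,0],r[0,0]))),2),'tilt',np.round(r[:,2],4),'gap',round(float(o['finger_gap']),4),'F',o['ft_force'],'M',o['torque'])
    return o,r
def to(o,r,dst):
    return (np.asarray(dst)-o['position'])@r
E
python3 - <<'E'
from h import *
zs=dict(griddle=.0,pan=.028,cover_knob=.0 ,mat=.002,rest=.003,turner_grip=.057,patty1=.012,spoon=0,coaster=.014,spice_jar=.09,salt_dish=.026,sauce_dish=.026,ladle_pot=.1)
for cam in("top","scene"):
  ctrl.capture(cam)
  for n,z in zs.items():
    for d in ctrl.cut_out(n,cam)[:5]:
        if d['confidence']<.3: continue
        reg=d['region']; print(cam,n,round(d['confidence'],2),'pt',np.round(d['point']),reg.sum(),'rect',np.round(rect(cam,reg,z),4))
st()
E
```

```text
top griddle 0.69 pt [217. 192.] 6243 rect [ 0.5681  0.3356  0.2035  0.3008 -1.0074]
top griddle 0.4 pt [252. 337.] 1485 rect [ 0.4473 -0.0273  0.0803  0.2501 -5.6753]
top cover_knob 0.64 pt [211. 202.] 421 rect [  0.5593   0.3286   0.0615   0.0623 -45.5284]
top cover_knob 0.58 pt [191. 312.] 5709 rect [0.6171 0.0149 0.1543 0.3094 0.2257]
top cover_knob 0.47 pt [252. 340.] 1584 rect [ 0.4463 -0.0261  0.0823  0.2525 -5.7801]
top mat 0.82 pt [203. 440.] 6893 rect [ 0.57   -0.3389  0.1822  0.3142  2.432 ]
top mat 0.73 pt [282. 239.] 256 rect [ 0.3569  0.2311  0.0474  0.0477 -1.0627]
top rest 0.95 pt [251. 341.] 1333 rect [ 0.4409 -0.0261  0.0778  0.2526 -9.9662]
top turner_grip 0.78 pt [248. 324.] 1036 rect [ 0.454  -0.0521  0.0539  0.2302 -1.0315]
top patty1 0.75 pt [110. 254.] 428 rect [ 0.8375  0.1833  0.0631  0.0651 -0.7381]
top patty1 0.72 pt [193. 237.] 458 rect [ 0.5954  0.2332  0.0645  0.0647 89.1009]
top patty1 0.63 pt [209. 201.] 429 rect [ 0.5617  0.3242  0.0617  0.0617 89.0765]
top spoon 0.7 pt [202. 172.] 422 rect [ 0.5835  0.4229  0.0619  0.0625 89.9115]
top spoon 0.68 pt [
[... 1482 characters left out ...]
0558 0.1718 3.2873]
scene coaster 0.95 pt [262. 200.] 902 rect [  0.7554  -0.2842   0.0858   0.0979 -74.4479]
scene spice_jar 0.73 pt [273. 348.] 630 rect [  0.8027   0.0844   0.0439   0.0988 -88.2565]
scene salt_dish 0.44 pt [173. 407.] 167 rect [ 0.363   0.227   0.0501  0.0525 41.1453]
scene sauce_dish 0.65 pt [161. 265.] 170 rect [  0.376   -0.1967   0.0454   0.0608 -79.0639]
scene ladle_pot 0.67 pt [273. 267.] 2561 rect [  0.8234  -0.0961   0.1414   0.1656 -44.0602]
scene ladle_pot 0.53 pt [173. 409.] 170 rect [ 0.4481  0.2133  0.0427  0.0525 57.9792]
t 1.5 pos [ 0.2033 -0.6437  0.2313] xaxis yaw -72.48 tilt [ 0. -0. -1.] gap 0.0853 F [ 0.8711 -0.1244 -0.427 ] M [-0.0115  0.0343  0.049 ]
```

Run:
```python
from h import *
import cv2
for cam in("top","scene"):
    im=cv2.imread(f"pics/{cam}0.png"); b,g,r=[im[:,:,i].astype(int) for i in range(3)]
    # cover white plate
    if cam=="top": roi=(slice(150,225),slice(255,372))
    else: roi=(slice(195,260),slice(262,392))
    white=np.zeros(im.shape[:2],bool)
    cut=[d for d in ctrl.cut_out("cover_knob",cam)if d['region'].sum()>4000][0]['region']
    print(cam,'cover z.031+',rect(cam,cut,.031))
    dark=cut|False; k=(im.max(2)<70); m=np.zeros_like(k); m[roi]=k[roi]; 
    n,l,s,c=cv2.connectedComponentsWithStats(m.astype(np.uint8)); 
    for i in range(1,n):
        if s[i,4]>20: print(' knob blob',s[i],c[i],'w top z.069',ray(cam,c[i],.069),'z.057',ray(cam,c[i],.057))
    red=(r>110)&(g<70)&(b<70); n,l,s,c=cv2.connectedComponentsWithStats(red.astype(np.uint8))
    for i in range(1,n):
        if s[i,4]>60: print(' red',s[i],c[i],rect(cam,l==i,.062 if cam=='top' else .06))
    cv2.imwrite(f"pics/{cam}z.png",cv2.resize(im[150:290,250:450] if cam=='top' else im[140:280,240:440],None,fx=4,fy=4,interpolation=cv2.INTER_CUBIC))
```

```text
top cover z.031+ (0.6147471313476562, 0.014478500366210938, 0.15065130615234376, 0.30211959838867186, 0.22573094069957733)
 knob blob [311 177   5  21  92] [313.1522 186.8152] w top z.069 [[0.6148 0.0166]] z.057 [[0.6157 0.0168]]
 red [339 245  39   7 137] [353.7518 248.3577] (0.44485958862304686, -0.10124076843261719, 0.015448880195617676, 0.10291312408447266, -5.391845703125)
scene cover z.031+ (0.6135108032226563, 0.016124862670898438, 0.14716079711914062, 0.2954683837890625, 0.5031810402870178)
 knob blob [324 209   7  21 104] [327.0962 219.3077] w top z.069 [[0.6244 0.0173]] z.057 [[0.6136 0.0164]]
 knob blob [269 244 112  14 427] [323.7471 250.5855] w top z.069 [[0.726  0.0205]] z.057 [[0.7166 0.0196]]
 knob blob [262 250  20  10 146] [269.4521 255.3151] w top z.069 [[ 0.7569 -0.1058]] z.057 [[ 0.7479 -0.1084]]
```

View pics/topz.png

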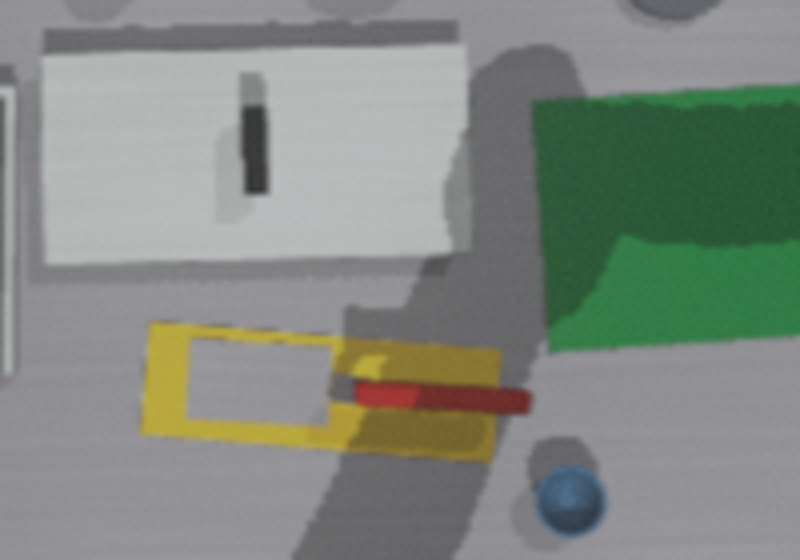

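View pics/scenez.png

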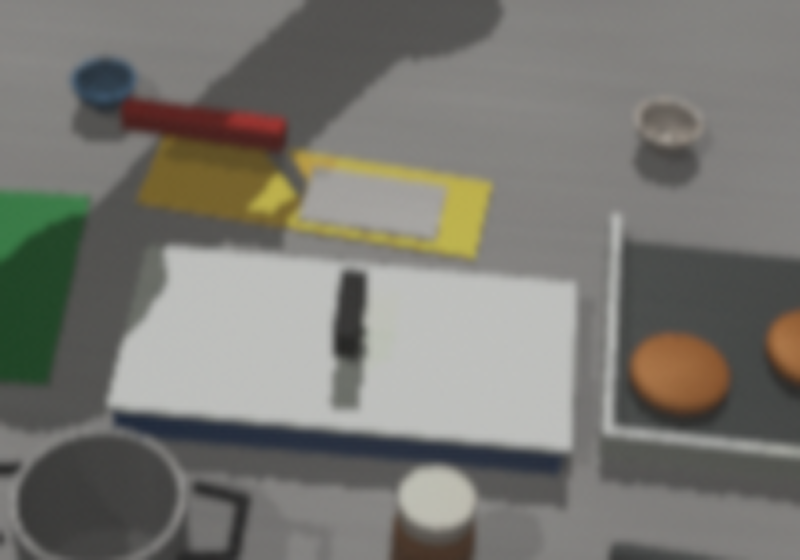

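Run:
```python
from h import *
o,r=st()
print('to knob above',to(o,r,[.6141,.016,.2]),to(o,r,[.6141,.016,.042]))
c=np.array([[188,337],[330,347],[328,427],[185,417]])/4.+[250,150]
w=ray('top',c,.005);print('blade top',w,w.mean(0))
h=np.array([[357,380],[355,404],[530,390],[528,415]])/4.+[250,150]
w=ray('top',h,.065);print('handle top',w,w.mean(0))
c=np.array([[310,168],[447,185],[437,237],[300,218]])/4.+[240,140]
w=ray('scene',c,.005);print('blade sc',w,w.mean(0))
# top edge of handle far(z .068)
h=np.array([[127,98],[287,120]])/4.+[240,140]
print('handle sc',ray('scene',h,.068))
h=np.array([[122,122],[282,150]])/4.+[240,140]
print('handle sc low',ray('scene',h,.046))
```

```text
t 1.6 pos [ 0.2033 -0.6437  0.2313] xaxis yaw -72.48 tilt [ 0.0001 -0.0001 -1.    ] gap 0.0853 F [-0.161   0.0151  0.0053] M [0.0227 0.0009 0.0067]
to knob above [-0.5054 -0.5904  0.0313] [-0.5054 -0.5904  0.1893]
blade top [[ 0.4864  0.0651]
 [ 0.4776 -0.0348]
 [ 0.4215 -0.0324]
 [ 0.4303  0.068 ]] [0.454  0.0165]
handle top [[ 0.4571 -0.051 ]
 [ 0.4411 -0.0494]
 [ 0.4484 -0.1674]
 [ 0.4316 -0.1657]] [ 0.4446 -0.1084]
blade sc [[ 0.4229 -0.0322]
 [ 0.4275  0.0698]
 [ 0.4819  0.0667]
 [ 0.4758 -0.0328]] [0.452  0.0179]
handle sc [[ 0.4343 -0.1633]
 [ 0.4422 -0.0467]]
handle sc low [[ 0.4361 -0.168 ]
 [ 0.4501 -0.0492]]
```

```bash
python3 -m crank '[{"slide":[0,0,-0.06],"roll":0,"gripper":1},{"slide":[-0.02,-0.03,-0.1],"roll":0,"gripper":1},{"slide":[-0.505,-0.59,-0.08],"roll":17.1,"gripper":1},{"slide":[-0.505,-0.59,-0.08],"roll":17.1,"gripper":1},{"slide":[-0.505,-0.59,-0.08],"roll":17.1,"gripper":1},{"slide":[-0.505,-0.59,-0.08],"roll":17.1,"gripper":1},{"slide":[-0.505,-0.59,-0.08],"roll":17.1,"gripper":1},{"slide":[-0.505,-0.59,-0.08],"roll":17.1,"gripper":1},{"slide":[-0.505,-0.59,-0.08],"roll":17.1,"gripper":1},{"slide":[-0.505,-0.59,-0.08],"roll":17.1,"gripper":1},{"slide":[-0.505,-0.59,-0.08],"roll":17.1,"gripper":1},{"slide":[-0.505,-0.59,-0.08],"roll":17.1,"gripper":1}]'; python3 -c "
from h import *
o,r=st(); print(to(o,r,[.6141,.016,.2]))"
```

```text
time: 3.1
position: [0.5539, -0.0818, 0.3148]
eef_rot: [-0.0, 0.71, -0.705, 0.001]
ft_force: [1.3, -1.3, 0.0]
finger_gap: 0.0856
t 3.1 pos [ 0.5539 -0.0818  0.3148] xaxis yaw -89.61 tilt [ 0.0009 -0.0006 -1.    ] gap 0.0856 F [ 1.3313 -1.3303  0.0292] M [-0.0806 -0.0128 -0.0006]
[-0.0974 -0.0608  0.1148]
```

```bash
python3 -m crank '[{"slide":[-0.0974,-0.0608,0.03],"roll":0,"gripper":1},{"slide":[-0.0974,-0.0608,0.15],"roll":0,"gripper":1},{"slide":[-0.0974,-0.0608,0.20],"roll":0,"gripper":1},{"slide":[-0.0974,-0.0608,0.215],"roll":0,"gripper":1},{"slide":[-0.0974,-0.0608,0.215],"roll":0,"gripper":1},{"slide":[-0.0974,-0.0608,0.215],"roll":0,"gripper":1},{"slide":[-0.0974,-0.0608,0.215],"roll":0,"gripper":1}]'
python3 - <<'E'
from h import *
o,r=st(); print(to(o,r,[.6141,.016,.042]))
for n in("top","scene"):
    im=ctrl.capture(n)[:,:,::-1]
    cv2.imwrite(f"pics/{n}1.png",cv2.resize(im[130:250,230:390] if n=='top' else im[100:290,220:420],None,fx=3.5,fy=3))
E
```

```text
time: 3.98
position: [0.615, 0.014, 0.1022]
eef_rot: [-0.002, 0.709, -0.705, 0.002]
ft_force: [-0.1, 0.0, -0.4]
finger_gap: 0.0856
t 3.98 pos [0.615  0.014  0.1022] xaxis yaw -89.64 tilt [ 0.0048 -0.0002 -1.    ] gap 0.0856 F [-0.1038  0.0185 -0.3929] M [ 0.0373 -0.0073 -0.011 ]
[-0.002   0.0012  0.0602]
```

View pics/scene1.png

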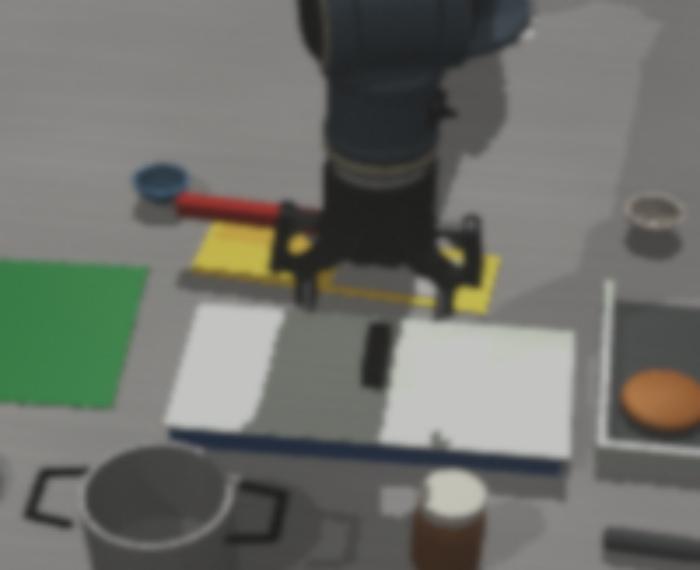

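```bash
python3 -m crank '[{"slide":[0,0,0.04],"roll":0,"gripper":1},{"slide":[0,0,0.058],"roll":0,"gripper":1},{"slide":[0,0,0.058],"roll":0,"gripper":1},{"slide":[0,0,0.058],"roll":0,"gripper":-1},{"slide":[0,0,0.058],"roll":0,"gripper":-1},{"slide":[0,0,0.058],"roll":0,"gripper":-1},{"slide":[0,0,0.058],"roll":0,"gripper":-1},{"slide":[0,0,0.058],"roll":0,"gripper":-1},{"slide":[0,0,0.058],"roll":0,"gripper":-1},{"slide":[0,0,0.058],"roll":0,"gripper":-1}]'; python3 -c "
from h import *
st()"
```

```text
time: 5.32
position: [0.6137, 0.0151, 0.0422]
eef_rot: [-0.001, 0.71, -0.704, 0.0]
ft_force: [-1.2, 1.3, 6.1]
finger_gap: 0.0172
t 5.33 pos [0.6137 0.0151 0.0422] xaxis yaw -89.56 tilt [ 0.0014  0.0006 -1.    ] gap 0.0172 F [-1.1827  1.2978  6.1088] M [ 0.3153  0.2166 -0.0143]
```

```bash
python3 -m crank '[{"slide":[0,0,-0.02],"roll":0,"gripper":-1},{"slide":[0,0,-0.06],"roll":0,"gripper":-1},{"slide":[0.01,0,-0.08],"roll":0,"gripper":-1},{"slide":[0.05,0.006,-0.08],"roll":0,"gripper":-1},{"slide":[0.10,0.012,-0.08],"roll":0,"gripper":-1},{"slide":[0.15,0.02,-0.08],"roll":0,"gripper":-1},{"slide":[0.2,0.025,-0.08],"roll":0,"gripper":-1},{"slide":[0.25,0.03,-0.08],"roll":0,"gripper":-1},{"slide":[0.3,0.037,-0.08],"roll":0,"gripper":-1},{"slide":[0.34,0.042,-0.08],"roll":0,"gripper":-1},{"slide":[0.354,0.045,-0.08],"roll":0,"gripper":-1},{"slide":[0.354,0.045,-0.04],"roll":0,"gripper":-1}]'
python3 - <<'E'
from h import *
o,r=st(); print(to(o,r,[.5687,-.3389,.0235]))
for n in("top","scene"):
    im=ctrl.capture(n)[:,:,::-1]
    cv2.imwrite(f"pics/{n}2.png",im)
E
```

```text
time: 6.82
position: [0.5721, -0.3434, 0.0841]
eef_rot: [-0.001, 0.708, -0.706, 0.004]
ft_force: [1.5, 0.1, -4.2]
finger_gap: 0.0171
t 6.83 pos [ 0.5721 -0.3434  0.0841] xaxis yaw -89.79 tilt [ 0.0062 -0.0044 -1.    ] gap 0.0171 F [ 1.5467  0.09   -4.1907] M [ 0.0618 -0.0074 -0.0016]
[-0.0048  0.0038  0.0606]
```

View pics/scene2.png

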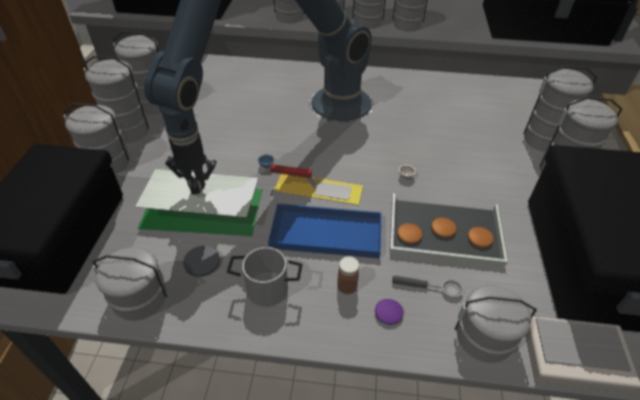

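```bash
python3 -m crank '[{"slide":[0,0,0.03],"roll":0,"gripper":-1},{"slide":[0,0,0.05],"roll":0,"gripper":-1},{"slide":[0,0,0.056],"roll":0,"gripper":-1},{"slide":[0,0,0.058],"roll":0,"gripper":-1},{"slide":[0,0,0.058],"roll":0,"gripper":-1}]'
python3 - <<'E'
from h import *
st()
E
```

```text
time: 7.55
position: [0.5714, -0.34, 0.0244]
eef_rot: [-0.0, 0.71, -0.704, 0.001]
ft_force: [-0.8, 0.5, -3.1]
finger_gap: 0.017
t 7.55 pos [ 0.5714 -0.34    0.0244] xaxis yaw -89.57 tilt [ 0.0013 -0.0007 -1.    ] gap 0.017 F [-0.7757  0.5412 -3.149 ] M [-0.048  -0.009   0.0144]
```

```bash
python3 -m crank '[{"slide":[0,0,0.002],"roll":0,"gripper":-1},{"slide":[0,0,0.002],"roll":0,"gripper":-1}]'; python3 -c "
from h import *
st()"; python3 -m crank '[{"slide":[0,0,0],"roll":0,"gripper":1},{"slide":[0,0,0],"roll":0,"gripper":1},{"slide":[0,0,0],"roll":0,"gripper":1},{"slide":[0,0,0],"roll":0,"gripper":1},{"slide":[0,0,0],"roll":0,"gripper":1},{"slide":[0,0,-0.05],"roll":0,"gripper":1},{"slide":[0,0,-0.1],"roll":0,"gripper":1},{"slide":[0,0,-0.16],"roll":0,"gripper":1},{"slide":[0,0,-0.16],"roll":0,"gripper":1},{"slide":[0,0,-0.16],"roll":0,"gripper":1}]'
python3 - <<'E'
from h import *
o,r=st()
im=ctrl.capture("top")[:,:,::-1]; cv2.imwrite("pics/top3.png",im)
for n,z in(("pan",.028),("rest",.003),("cover_knob",.011),("griddle",0),("turner_grip",.0)):
  for d in ctrl.cut_out(n,"top")[:2]: print(n,round(d['confidence'],2),d['region'].sum(),np.round(rect("top",d['region'],z),4))
y=np.radians(-90+85.5)
g=[.4465,-.0725,.057-.019]
print('to turner grip',to(o,r,g), 'roll',)
E
```

```text
time: 7.8
position: [0.5716, -0.3403, 0.0232]
eef_rot: [-0.0, 0.71, -0.705, 0.001]
ft_force: [-1.4, 0.4, 5.6]
finger_gap: 0.0168
t 7.8 pos [ 0.5716 -0.3403  0.0232] xaxis yaw -89.6 tilt [ 0.0018 -0.0012 -1.    ] gap 0.0168 F [-1.3542  0.3518  5.6319] M [ 0.2875  0.3877 -0.0349]
time: 9.05
position: [0.5703, -0.3397, 0.1812]
eef_rot: [0.0, 0.71, -0.704, -0.0]
ft_force: [-0.1, 0.3, -0.5]
finger_gap: 0.0856
t 9.05 pos [ 0.5703 -0.3397  0.1812] xaxis yaw -89.58 tilt [-0.0006 -0.0001 -1.    ] gap 0.0856 F [-0.0619  0.3246 -0.5492] M [-0.0596  0.0437 -0.031 ]
pan 0.67 5254 [0.6155 0.0134 0.1457 0.2911 1.6166]
rest 0.76 1480 [ 0.4478 -0.0273  0.0818  0.2484 -5.1227]
cover_knob 0.75 408 [  0.7569   0.3349   0.0438   0.0443 -45.8143]
cover_knob 0.6 3807 [ 0.5709 -0.3245  0.1511  0.2639  1.2135]
griddle 0.76 6397 [ 0.5684  0.3358  0.204   0.3047 -1.0074]
griddle 0.68 319 [ 0.7856  0.0856  0.0486  0.0606 89.3165]
turner_grip 0.56 1083 [ 0.4503 -0.0544  0.0568  0.2414 -2.9312]
to turner grip [-0.2681  0.1217  0.1432] roll
```

View pics/top3.png

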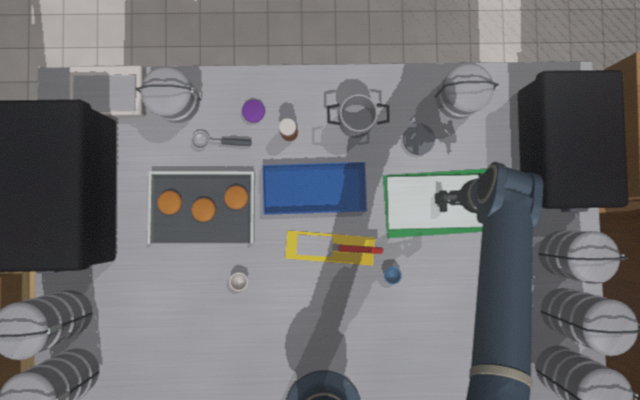

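```bash
python3 -m crank '[{"slide":[-0.268,0.1217,0],"roll":-85,"gripper":1},{"slide":[-0.268,0.1217,0],"roll":-85,"gripper":1},{"slide":[-0.268,0.1217,0],"roll":-85,"gripper":1},{"slide":[-0.268,0.1217,0],"roll":-85,"gripper":1},{"slide":[-0.268,0.1217,0],"roll":-85,"gripper":1},{"slide":[-0.268,0.1217,0],"roll":-85,"gripper":1},{"slide":[-0.268,0.1217,0],"roll":-85,"gripper":1},{"slide":[-0.268,0.1217,0.03],"roll":-85,"gripper":1},{"slide":[-0.268,0.1217,0.05],"roll":-85,"gripper":1},{"slide":[-0.268,0.1217,0.06],"roll":-85,"gripper":1},{"slide":[-0.268,0.1217,0.06],"roll":-85,"gripper":1}]'
python3 - <<'E'
from h import *
o,r=st();print('to turner grip',to(o,r,[.4465,-.0725,.038]))
im=ctrl.capture("top")[:,:,::-1]; cv2.imwrite("pics/top4.png",cv2.resize(im[180:300,250:410],None,fx=5,fy=5))
im=ctrl.capture("scene")[:,:,::-1]; cv2.imwrite("pics/scene4.png",cv2.resize(im[100:220,230:390],None,fx=5,fy=5))
E
```

```text
time: 10.72
position: [0.4468, -0.0726, 0.121]
eef_rot: [-0.0, 0.999, -0.04, -0.001]
ft_force: [-1.3, -0.2, -0.3]
finger_gap: 0.0856
t 10.72 pos [ 0.4468 -0.0726  0.121 ] xaxis yaw -4.57 tilt [-0.0011  0.0005 -1.    ] gap 0.0856 F [-1.3393 -0.2165 -0.2799] M [-0.0426 -0.0887  0.0522]
to turner grip [-0.0002 -0.      0.083 ]
```

View pics/scene4.png

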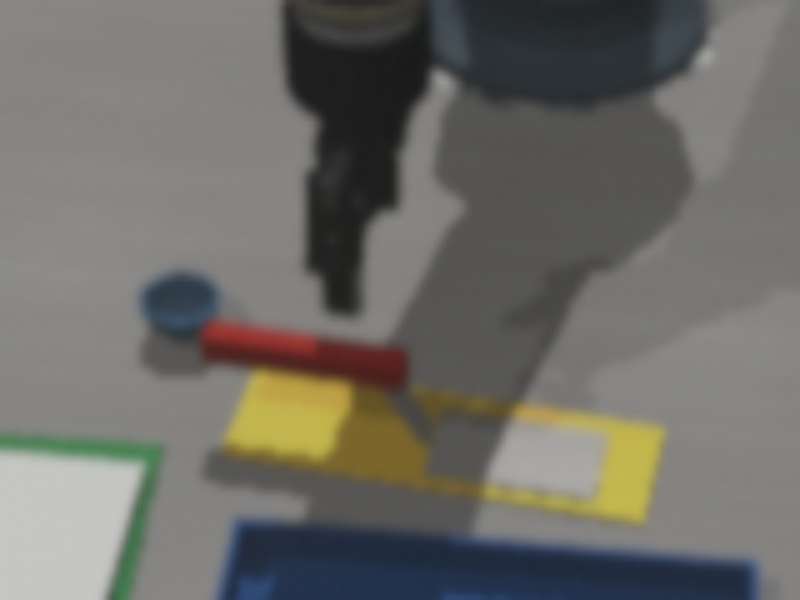

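View pics/top4.png

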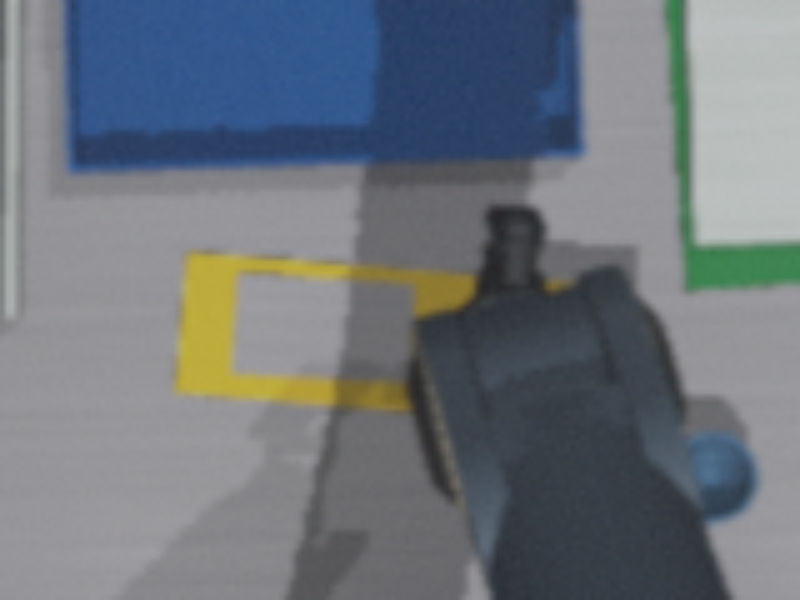

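```bash
python3 -m crank '[{"slide":[0,0,0.05],"roll":0,"gripper":1},{"slide":[0,0,0.08],"roll":0,"gripper":1},{"slide":[0,0,0.083],"roll":0,"gripper":1},{"slide":[0,0,0.083],"roll":0,"gripper":-1},{"slide":[0,0,0.083],"roll":0,"gripper":-1},{"slide":[0,0,0.083],"roll":0,"gripper":-1},{"slide":[0,0,0.083],"roll":0,"gripper":-1},{"slide":[0,0,0.083],"roll":0,"gripper":-1},{"slide":[0,0,0.083],"roll":0,"gripper":-1},{"slide":[0,0,0.083],"roll":0,"gripper":-1},{"slide":[0,0,0.083],"roll":0,"gripper":-1}]'; python3 -c "
from h import *
st()"
```

```text
time: 12.2
position: [0.4474, -0.073, 0.0391]
eef_rot: [0.0, 0.999, -0.04, 0.0]
ft_force: [-2.1, -1.6, 6.7]
finger_gap: 0.0169
t 12.2 pos [ 0.4474 -0.073   0.0391] xaxis yaw -4.59 tilt [ 0.0006 -0.0009 -1.    ] gap 0.0169 F [-2.1275 -1.6038  6.7475] M [0.0237 0.2907 0.0033]
```

```bash
python3 -c "
from h import *
o,r=st()
for p in ([.447,-.073,.15],[.48,.08,.15],[.40,.2337,.15],[.375,.2337,.15]): print(to(o,r,p))"
```

```text
t 12.2 pos [ 0.4474 -0.073   0.0391] xaxis yaw -4.59 tilt [ 0.0006 -0.0009 -1.    ] gap 0.0169 F [-2.1275 -1.6038  6.7475] M [0.0237 0.2907 0.0033]
[-0.0003  0.0001 -0.1109]
[ 0.0204 -0.155  -0.1111]
[-0.0717 -0.3018 -0.1112]
[-0.0966 -0.2998 -0.1112]
```

```bash
python3 -m crank '[{"slide":[0,0,-0.02],"roll":0,"gripper":-1},{"slide":[0,0,-0.05],"roll":0,"gripper":-1},{"slide":[0,0,-0.08],"roll":0,"gripper":-1},{"slide":[0,0,-0.11],"roll":0,"gripper":-1},{"slide":[0,0,-0.11],"roll":0,"gripper":-1},{"slide":[0,0,-0.11],"roll":0,"gripper":-1}]'
python3 - <<'E'
from h import *
o,r=st()
im=ctrl.capture("top")[:,:,::-1]; cv2.imwrite("pics/top5.png",cv2.resize(im[180:300,250:410],None,fx=5,fy=5))
im=ctrl.capture("scene")[:,:,::-1]; cv2.imwrite("pics/scene5.png",cv2.resize(im[80:220,230:390],None,fx=4,fy=4))
for p in ([.447,-.073,.15],[.48,.08,.15],[.40,.2337,.15],[.375,.2337,.15]): print(to(o,r,p))
E
```

```text
time: 12.95
position: [0.4461, -0.073, 0.1476]
eef_rot: [0.0, 0.999, -0.04, -0.001]
ft_force: [0.2, -0.2, -2.6]
finger_gap: 0.017
t 12.95 pos [ 0.4461 -0.073   0.1476] xaxis yaw -4.59 tilt [-0.0017 -0.0002 -1.    ] gap 0.017 F [ 0.2106 -0.2037 -2.6024] M [-0.1089 -0.0207  0.0379]
[ 0.0009 -0.0001 -0.0024]
[ 0.0215 -0.1552 -0.0025]
[-0.0705 -0.302  -0.0024]
[-0.0954 -0.3    -0.0024]
```

View pics/scene5.png

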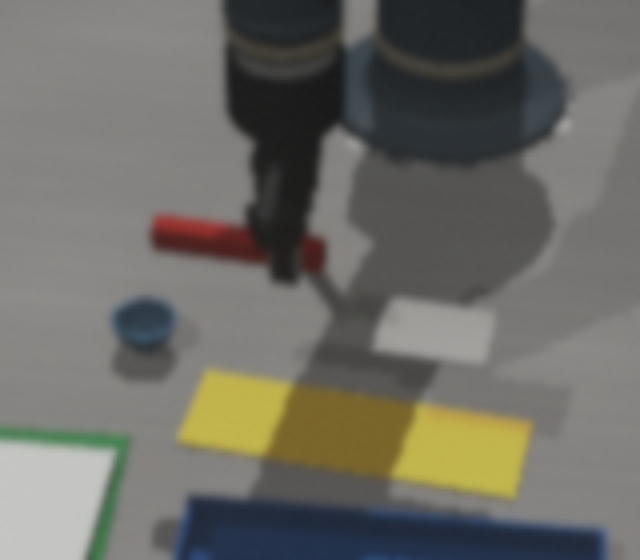

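```bash
python3 -m crank '[{"slide":[0.0215,-0.03,0],"roll":8,"gripper":-1},{"slide":[0.0215,-0.08,0],"roll":18,"gripper":-1},{"slide":[0.0215,-0.13,0],"roll":28,"gripper":-1},{"slide":[0.0,-0.18,0],"roll":38,"gripper":-1},{"slide":[-0.03,-0.23,0],"roll":48,"gripper":-1},{"slide":[-0.07,-0.28,0],"roll":58,"gripper":-1},{"slide":[-0.0954,-0.3,0],"roll":68,"gripper":-1},{"slide":[-0.0954,-0.3,0],"roll":78,"gripper":-1},{"slide":[-0.0954,-0.3,0],"roll":86.4,"gripper":-1},{"slide":[-0.0954,-0.3,0.03],"roll":86.4,"gripper":-1},{"slide":[-0.0954,-0.3,0.06],"roll":86.4,"gripper":-1},{"slide":[-0.0954,-0.3,0.09],"roll":86.4,"gripper":-1}]'
python3 - <<'E'
from h import *
o,r=st()
im=ctrl.capture("top")[:,:,::-1]; cv2.imwrite("pics/top6.png",cv2.resize(im[150:310,130:290],None,fx=4,fy=4))
im=ctrl.capture("scene")[:,:,::-1]; cv2.imwrite("pics/scene6.png",cv2.resize(im[100:290,340:540],None,fx=4,fy=3))
for cam in("top","scene"):
  for d in ctrl.cut_out("patty1",cam): print(cam,round(d['confidence'],2),np.round(rect(cam,d['region'],.012),4)[:4])
E
```

```text
time: 14.55
position: [0.3752, 0.2336, 0.0566]
eef_rot: [-0.001, -0.701, 0.713, 0.0]
ft_force: [-0.4, 0.8, -2.8]
finger_gap: 0.0173
t 14.55 pos [0.3752 0.2336 0.0566] xaxis yaw -90.98 tilt [-0.002  -0.0008 -1.    ] gap 0.0173 F [-0.4036  0.8416 -2.7709] M [-0.0053  0.0706  0.0086]
top 0.93 [0.5829 0.4218 0.0613 0.0619]
top 0.9 [0.594  0.2345 0.0617 0.062 ]
top 0.89 [0.8361 0.1861 0.0651 0.066 ]
top 0.61 [0.5596 0.3249 0.0629 0.0657]
scene 0.96 [0.561  0.3261 0.0664 0.0677]
scene 0.81 [0.5943 0.2353 0.0631 0.0669]
scene 0.62 [ 0.7688 -0.1293  0.1559  0.1825]
scene 0.57 [0.8379 0.1846 0.0623 0.0661]
```

View pics/scene6.png

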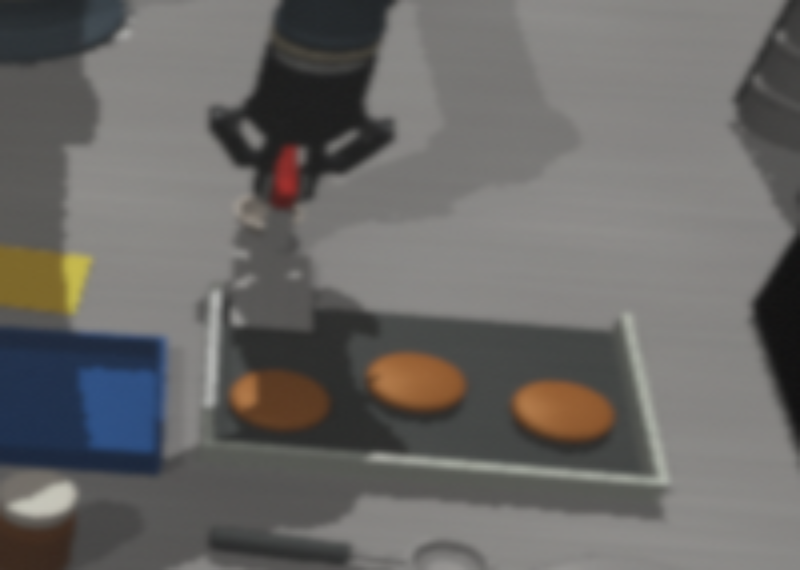

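View pics/top6.png

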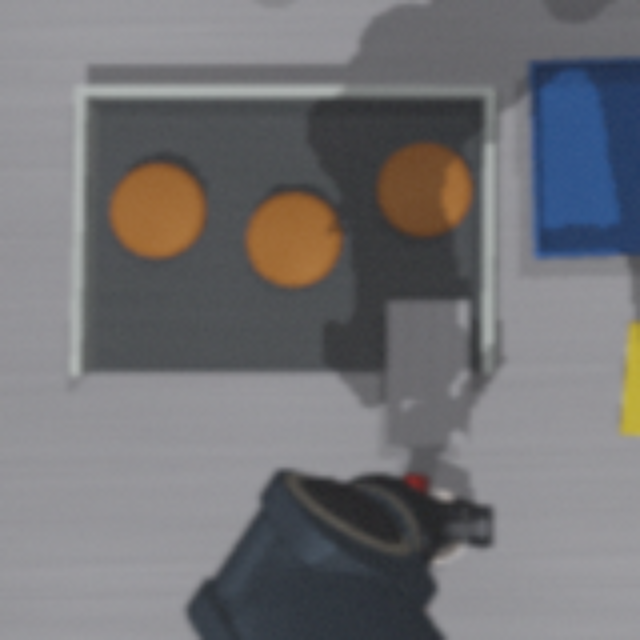

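```bash
python3 -m crank '[{"slide":[0,0,0.01],"roll":0,"gripper":-1},{"slide":[0,0,0.016],"roll":0,"gripper":-1},{"slide":[0,0,0.019],"roll":0,"gripper":-1},{"slide":[0,0,0.019],"roll":0,"gripper":-1},{"slide":[0,0,0.019],"roll":0,"gripper":-1}]'
python3 - <<'E'
from h import *
o,r=st()
for cx in(95,150,290,425,480): print(ray('top',[130+cx/4,150+101/4],0.0), ray('top',[130+cx/4,150+88/4],0.025))
E
```

```text
time: 15.38
position: [0.3761, 0.234, 0.0396]
eef_rot: [0.0, -0.701, 0.713, -0.0]
ft_force: [-0.2, -0.9, -1.5]
finger_gap: 0.0168
t 15.38 pos [0.3761 0.234  0.0396] xaxis yaw -90.98 tilt [ 0.0005  0.0002 -1.    ] gap 0.0168 F [-0.1889 -0.8923 -1.4549] M [-0.0179  0.1724  0.0237]
[[0.6601 0.4687]] [[0.6665 0.4597]]
[[0.6595 0.4299]] [[0.6659 0.4217]]
[[0.658  0.3311]] [[0.6644 0.3247]]
[[0.6565 0.2356]] [[0.663 0.231]]
[[0.6559 0.1966]] [[0.6624 0.1927]]
```

```bash
python3 -m crank '[{"slide":[0,0,0.002],"roll":0,"gripper":-1},{"slide":[0,0,0.004],"roll":0,"gripper":-1},{"slide":[0,0,0.004],"roll":0,"gripper":-1}]'; python3 -c "
from h import *
st()"
```

```text
time: 15.75
position: [0.3759, 0.234, 0.0361]
eef_rot: [-0.0, -0.701, 0.713, -0.0]
ft_force: [-3.2, -1.2, 7.0]
finger_gap: 0.0175
t 15.75 pos [0.3759 0.234  0.0361] xaxis yaw -90.96 tilt [ 0.0005 -0.0006 -1.    ] gap 0.0175 F [-3.1664 -1.1821  6.9997] M [-0.2848  0.4396 -0.0212]
```

```bash
python3 -m crank '[{"slide":[0,-0.015,0],"roll":0,"gripper":-1},{"slide":[0,-0.03,0],"roll":0,"gripper":-1},{"slide":[0,-0.04,0],"roll":0,"gripper":-1},{"slide":[0,-0.048,0],"roll":0,"gripper":-1},{"slide":[0,-0.056,0],"roll":0,"gripper":-1},{"slide":[0,-0.064,0],"roll":0,"gripper":-1},{"slide":[0,-0.072,0],"roll":0,"gripper":-1},{"slide":[0,-0.08,0],"roll":0,"gripper":-1},{"slide":[0,-0.088,0],"roll":0,"gripper":-1},{"slide":[0,-0.096,0],"roll":0,"gripper":-1},{"slide":[0,-0.100,0],"roll":0,"gripper":-1}]'
python3 - <<'E'
from h import *
o,r=st()
im=ctrl.capture("top")[:,:,::-1]; cv2.imwrite("pics/top7.png",cv2.resize(im[150:310,130:290],None,fx=4,fy=4))
im=ctrl.capture("scene")[:,:,::-1]; cv2.imwrite("pics/scene7.png",cv2.resize(im[180:270,380:480],None,fx=7,fy=6))
E
```

```text
time: 17.12
position: [0.4729, 0.2333, 0.0362]
eef_rot: [-0.002, -0.702, 0.713, 0.001]
ft_force: [-13.1, 0.4, 15.3]
finger_gap: 0.0168
t 17.12 pos [0.4729 0.2333 0.0362] xaxis yaw -90.88 tilt [-0.0044 -0.001  -1.    ] gap 0.0168 F [-13.1067   0.3742  15.3011] M [ 0.008   2.358  -0.0294]
```

View pics/scene7.png

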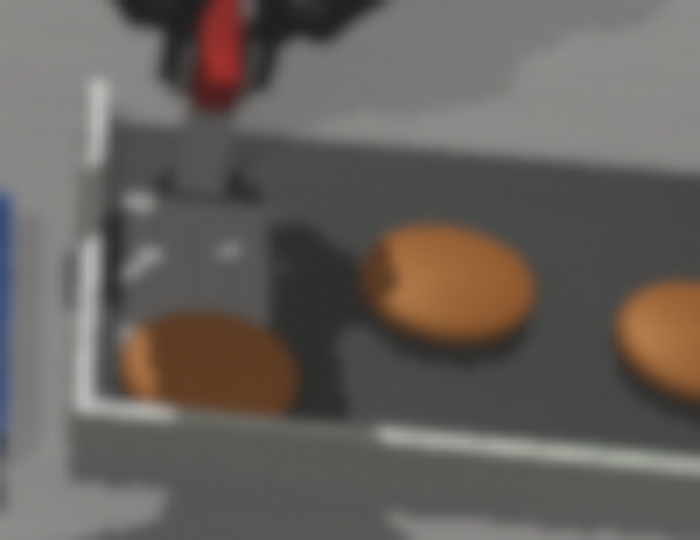

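View pics/top7.png

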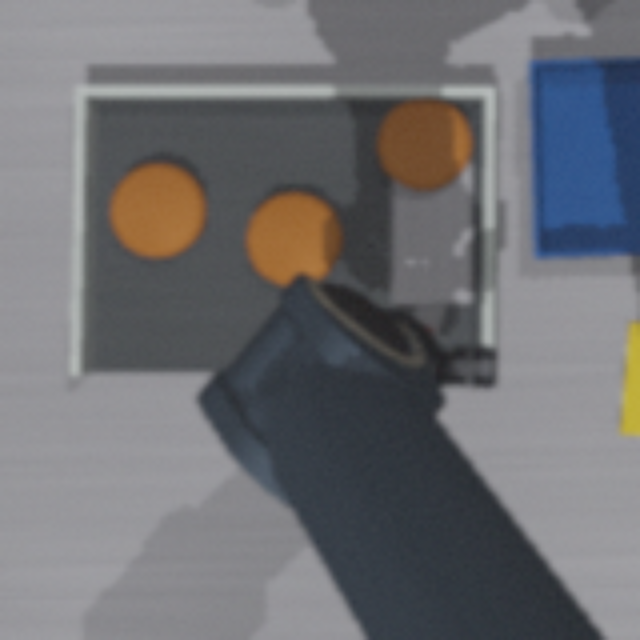

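```bash
python3 -m crank '[{"slide":[0,-0.006,0],"roll":0,"gripper":-1},{"slide":[0,-0.012,0],"roll":0,"gripper":-1},{"slide":[0,-0.018,0],"roll":0,"gripper":-1},{"slide":[0,-0.023,0],"roll":0,"gripper":-1},{"slide":[0,-0.023,0],"roll":0,"gripper":-1}]'
python3 - <<'E'
from h import *
o,r=st()
im=ctrl.capture("top")[:,:,::-1]; cv2.imwrite("pics/top8.png",cv2.resize(im[150:230,200:280],None,fx=6,fy=6))
im=ctrl.capture("scene")[:,:,::-1]; cv2.imwrite("pics/scene8.png",cv2.resize(im[180:270,380:480],None,fx=7,fy=6))
E
```

```text
time: 17.85
position: [0.4957, 0.2332, 0.0363]
eef_rot: [-0.002, -0.702, 0.712, 0.001]
ft_force: [-9.0, 0.1, 11.8]
finger_gap: 0.017
t 17.85 pos [0.4957 0.2332 0.0363] xaxis yaw -90.86 tilt [-0.0045 -0.0008 -1.    ] gap 0.017 F [-9.0073  0.1429 11.8277] M [-0.0025  1.8572 -0.0021]
```

View pics/scene8.png

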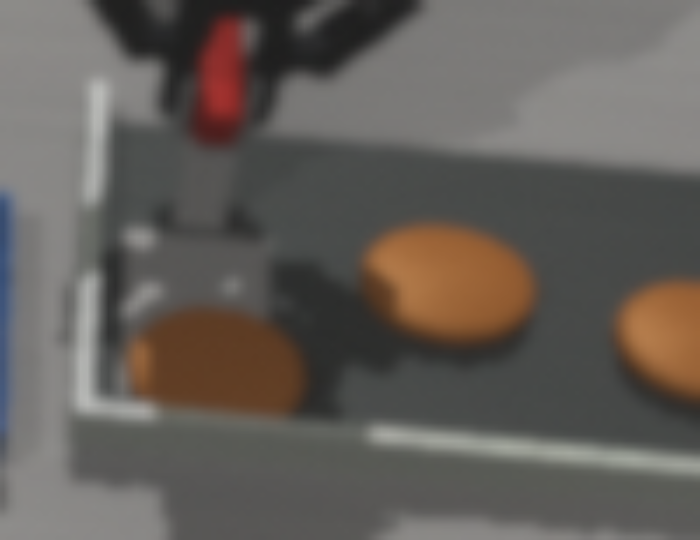

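```bash
python3 -m crank '[{"slide":[0,-0.003,0],"roll":0,"gripper":-1},{"slide":[0,-0.003,0],"roll":0,"gripper":-1},{"slide":[0,-0.001,-0.002],"roll":0,"gripper":-1},{"slide":[0,0.001,-0.006],"roll":0,"gripper":-1},{"slide":[0,0.001,-0.012],"roll":0,"gripper":-1},{"slide":[0,0.001,-0.02],"roll":0,"gripper":-1},{"slide":[0,0.001,-0.03],"roll":0,"gripper":-1},{"slide":[0,0.001,-0.04],"roll":0,"gripper":-1},{"slide":[0,0.001,-0.046],"roll":0,"gripper":-1},{"slide":[0,0.001,-0.05],"roll":0,"gripper":-1},{"slide":[0,0.001,-0.05],"roll":0,"gripper":-1}]'
python3 - <<'E'
from h import *
o,r=st()
im=ctrl.capture("top")[:,:,::-1]; cv2.imwrite("pics/top9.png",cv2.resize(im[140:240,190:290],None,fx=6,fy=6))
im=ctrl.capture("scene")[:,:,::-1]; cv2.imwrite("pics/scene9.png",cv2.resize(im[150:270,380:480],None,fx=6,fy=5))
E
```

```text
time: 19.32
position: [0.498, 0.2318, 0.0857]
eef_rot: [0.0, -0.701, 0.713, -0.0]
ft_force: [-0.1, 0.8, -1.6]
finger_gap: 0.0169
t 19.32 pos [0.498  0.2318 0.0857] xaxis yaw -90.98 tilt [ 0.0005  0.0001 -1.    ] gap 0.0169 F [-0.1084  0.8222 -1.6183] M [-0.0361  0.2255 -0.0467]
```

View pics/scene9.png

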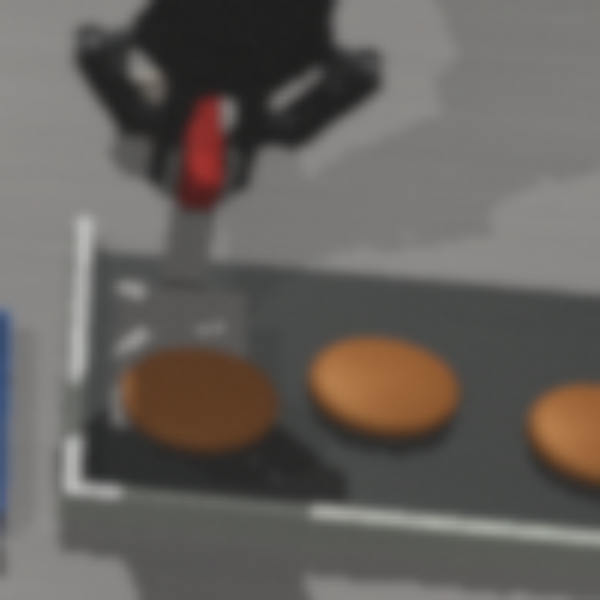

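View pics/top9.png

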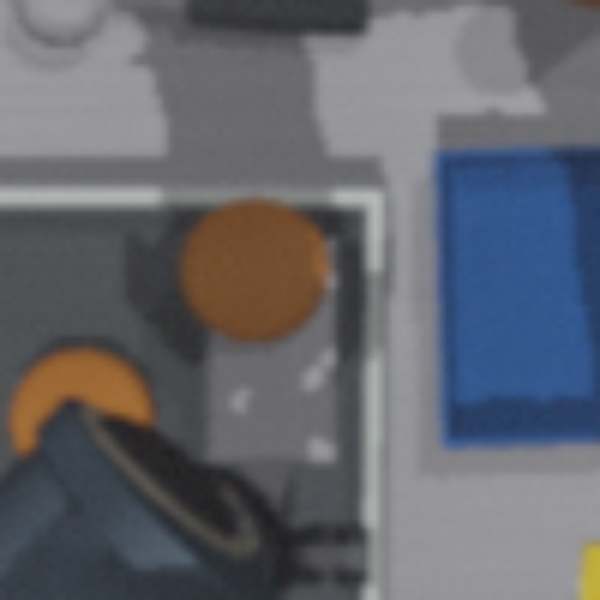

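```bash
python3 -c "
from h import *
o,r=st(); print(to(o,r,[.620,-.0055,.0857]))"; python3 -m crank '[{"slide":[0.006,-0.003,-0.002],"roll":-1.5,"gripper":-1},{"slide":[0.018,-0.009,-0.006],"roll":-5,"gripper":-1},{"slide":[0.033,-0.017,-0.01],"roll":-10,"gripper":-1},{"slide":[0.049,-0.025,-0.01],"roll":-16,"gripper":-1},{"slide":[0.065,-0.034,-0.01],"roll":-22,"gripper":-1},{"slide":[0.081,-0.042,-0.01],"roll":-28,"gripper":-1},{"slide":[0.097,-0.05,-0.01],"roll":-34,"gripper":-1},{"slide":[0.113,-0.058,-0.01],"roll":-40,"gripper":-1},{"slide":[0.128,-0.066,-0.01],"roll":-46,"gripper":-1},{"slide":[0.14,-0.072,-0.01],"roll":-51,"gripper":-1},{"slide":[0.147,-0.076,-0.01],"roll":-54,"gripper":-1},{"slide":[0.15,-0.078,-0.01],"roll":-56,"gripper":-1}]'
python3 - <<'E'
from h import *
o,r=st(); print(to(o,r,[.620,-.0055,.0957]))
im=ctrl.capture("top")[:,:,::-1]; cv2.imwrite("pics/top10.png",cv2.resize(im[100:260,190:390],None,fx=4,fy=4))
E
```

```text
t 19.43 pos [0.4977 0.2317 0.0852] xaxis yaw -90.98 tilt [-0.0004 -0.0003 -1.    ] gap 0.0172 F [-0.1813  0.2034 -3.1564] M [0.0065 0.2405 0.0074]
[ 0.2351 -0.1263 -0.0005]
time: 20.92
position: [0.5736, 0.079, 0.0951]
eef_rot: [0.0, 0.954, -0.3, -0.0]
ft_force: [-0.8, 0.6, -2.4]
finger_gap: 0.0171
t 20.93 pos [0.5736 0.079  0.0951] xaxis yaw -34.96 tilt [-0.0003 -0.0008 -1.    ] gap 0.0171 F [-0.7515  0.5518 -2.421 ] M [-0.1467  0.0793 -0.0084]
[ 0.0865  0.0427 -0.0005]
```

View pics/top10.png

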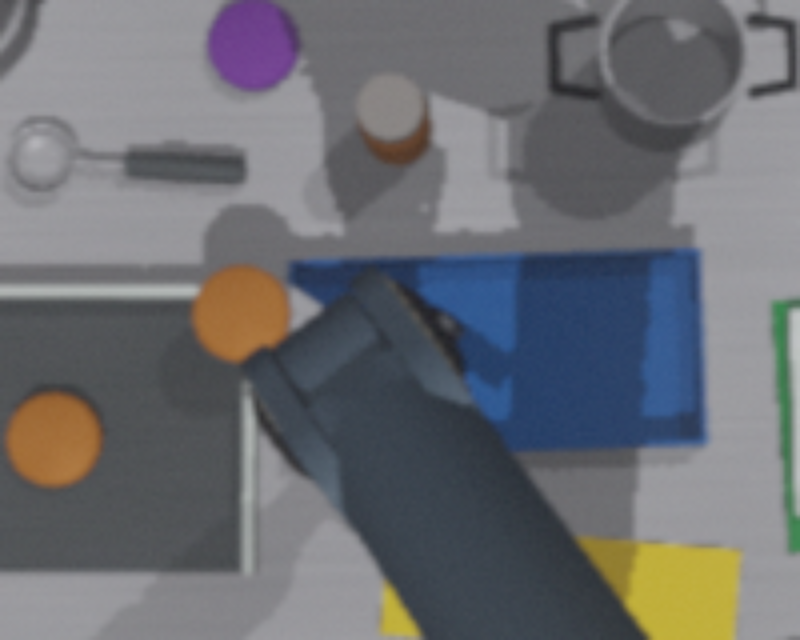

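```bash
python3 -m crank '[{"slide":[0.004,0.002,0],"roll":-2,"gripper":-1},{"slide":[0.014,0.007,0],"roll":-6,"gripper":-1},{"slide":[0.028,0.014,0],"roll":-12,"gripper":-1},{"slide":[0.043,0.021,0],"roll":-18,"gripper":-1},{"slide":[0.058,0.029,0],"roll":-24,"gripper":-1},{"slide":[0.072,0.036,0],"roll":-30,"gripper":-1},{"slide":[0.082,0.041,0],"roll":-34,"gripper":-1},{"slide":[0.0865,0.0427,0.002],"roll":-35.7,"gripper":-1},{"slide":[0.0865,0.0427,0.008],"roll":-35.7,"gripper":-1},{"slide":[0.0865,0.0427,0.016],"roll":-35.7,"gripper":-1},{"slide":[0.0865,0.0427,0.022],"roll":-35.7,"gripper":-1},{"slide":[0.0865,0.0427,0.022],"roll":-35.7,"gripper":-1}]'
python3 - <<'E'
from h import *
o,r=st(); print(to(o,r,[.620,-.0055,.043]))
im=ctrl.capture("top")[:,:,::-1]; cv2.imwrite("pics/top11.png",cv2.resize(im[130:250,240:390],None,fx=5,fy=5))
im=ctrl.capture("scene")[:,:,::-1]; cv2.imwrite("pics/scene11.png",cv2.resize(im[150:270,260:410],None,fx=5,fy=5))
E
```

```text
time: 22.48
position: [0.6192, -0.0038, 0.0727]
eef_rot: [0.0, 1.0, 0.007, -0.001]
ft_force: [-0.3, 0.7, -2.3]
finger_gap: 0.0172
t 22.48 pos [ 0.6192 -0.0038  0.0727] xaxis yaw 0.76 tilt [-0.0014 -0.0002 -1.    ] gap 0.0172 F [-0.3018  0.7267 -2.3469] M [-0.2457 -0.0459  0.0119]
[0.0009 0.0017 0.0297]
```

View pics/scene11.png

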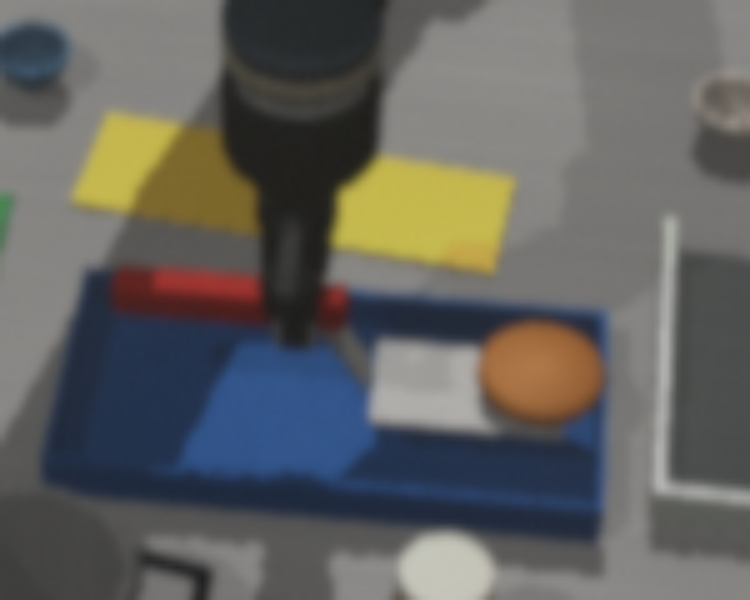

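View pics/top11.png

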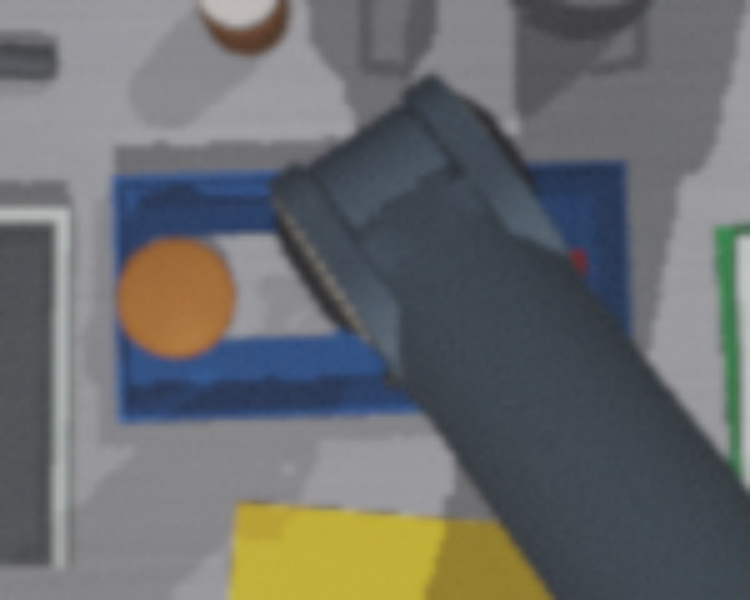

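Run:
```python
from h import *
d=ctrl.cut_out('patty1','top')
for e in d: print(round(e['confidence'],2),np.round(rect('top',e['region'],.048),4)[:4])
c=np.array([[115,178],[625,160],[120,420],[632,402]])/5+[240,130]
w=ray('top',c,.028); print(w,w.mean(0))
d=ctrl.cut_out('patty1','scene')
for e in d: print(round(e['confidence'],2),np.round(rect('scene',e['region'],.044),4)[:4])
```

```text
0.95 [0.8301 0.1781 0.0578 0.0586]
0.84 [0.5592 0.3165 0.0612 0.0619]
0.71 [0.5812 0.4087 0.06   0.0626]
[[ 0.6794  0.156 ]
 [ 0.6853 -0.1288]
 [ 0.5446  0.1546]
 [ 0.5499 -0.1299]] [0.6148 0.013 ]
0.95 [0.608  0.1216 0.0655 0.0676]
0.75 [0.5912 0.3189 0.0593 0.0619]
0.74 [0.8549 0.181  0.0601 0.0697]
0.68 [0.6121 0.4096 0.0629 0.0657]
```

```bash
python3 -m crank '[{"slide":[0.002,0.003,0],"roll":0,"gripper":-1},{"slide":[0.004,0.008,0.004],"roll":0,"gripper":-1},{"slide":[0.004,0.0095,0.012],"roll":0,"gripper":-1},{"slide":[0.004,0.0095,0.020],"roll":0,"gripper":-1},{"slide":[0.004,0.0095,0.027],"roll":0,"gripper":-1},{"slide":[0.004,0.0095,0.031],"roll":0,"gripper":-1},{"slide":[0.004,0.0095,0.031],"roll":0,"gripper":-1}]'
python3 - <<'E'
from h import *
o,r=st()
im=ctrl.capture("top")[:,:,::-1]; cv2.imwrite("pics/top12.png",cv2.resize(im[130:250,240:390],None,fx=5,fy=5))
im=ctrl.capture("scene")[:,:,::-1]; cv2.imwrite("pics/scene12.png",cv2.resize(im[150:270,260:410],None,fx=5,fy=5))
E
```

```text
time: 23.55
position: [0.6237, -0.0134, 0.0421]
eef_rot: [-0.0, 1.0, 0.006, -0.0]
ft_force: [0.2, 0.1, -2.6]
finger_gap: 0.0173
t 23.55 pos [ 0.6237 -0.0134  0.0421] xaxis yaw 0.74 tilt [-0.0006  0.0001 -1.    ] gap 0.0173 F [ 0.2333  0.0611 -2.5642] M [-0.2749 -0.005   0.062 ]
```

View pics/scene12.png

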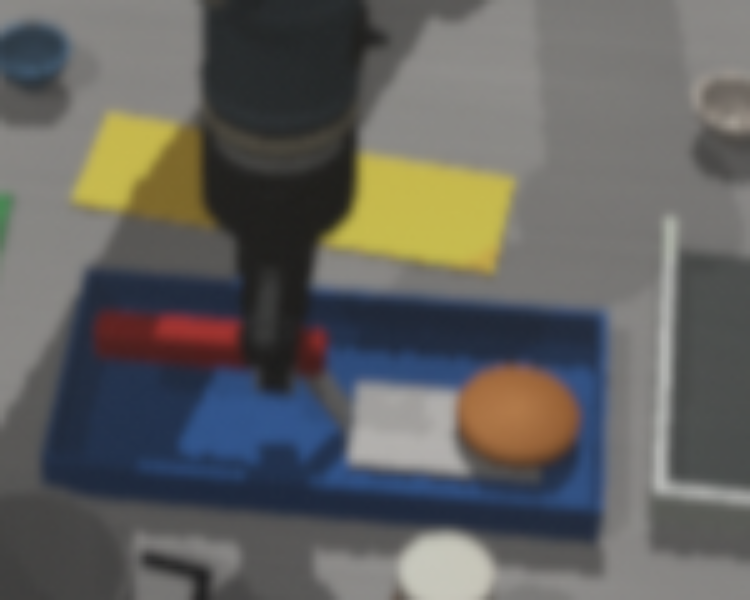

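```bash
python3 -m crank '[{"slide":[0,0.0625,0],"roll":0,"gripper":-1},{"slide":[0,0.11,0],"roll":0,"gripper":-1},{"slide":[0,0.11,0],"roll":0,"gripper":-1},{"slide":[0,0.11,0],"roll":0,"gripper":-1}]'
python3 - <<'E'
from h import *
o,r=st()
im=ctrl.capture("top")[:,:,::-1]; cv2.imwrite("pics/top13.png",cv2.resize(im[130:250,240:390],None,fx=5,fy=5))
im=ctrl.capture("scene")[:,:,::-1]; cv2.imwrite("pics/scene13.png",cv2.resize(im[150:270,260:410],None,fx=5,fy=5))
E
```

```text
time: 24.15
position: [0.6255, -0.1232, 0.0429]
eef_rot: [-0.0, 1.0, 0.006, 0.0]
ft_force: [0.1, 0.2, -0.9]
finger_gap: 0.017
t 24.15 pos [ 0.6255 -0.1232  0.0429] xaxis yaw 0.7 tilt [ 0.001   0.0006 -1.    ] gap 0.017 F [ 0.1006  0.2108 -0.9166] M [-0.1507 -0.024   0.0073]
```

View pics/scene13.png

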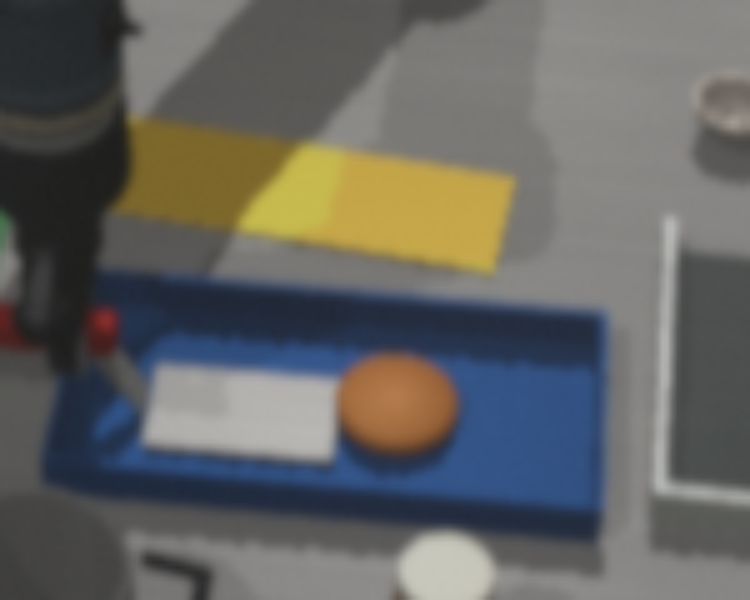

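```bash
python3 -m crank '[{"slide":[0,0,0.002],"roll":0,"gripper":-1},{"slide":[0,0,0.0035],"roll":0,"gripper":-1},{"slide":[0,-0.008,0.0035],"roll":0,"gripper":-1},{"slide":[0,-0.018,0.0035],"roll":0,"gripper":-1},{"slide":[0,-0.028,0.0035],"roll":0,"gripper":-1},{"slide":[0,-0.038,0.0035],"roll":0,"gripper":-1},{"slide":[0,-0.048,0.0035],"roll":0,"gripper":-1},{"slide":[0,-0.058,0.0035],"roll":0,"gripper":-1},{"slide":[0,-0.066,0.0035],"roll":0,"gripper":-1},{"slide":[0,-0.072,0.0035],"roll":0,"gripper":-1},{"slide":[0,-0.076,0.0035],"roll":0,"gripper":-1},{"slide":[0,-0.076,0.0035],"roll":0,"gripper":-1}]'
python3 - <<'E'
from h import *
o,r=st()
im=ctrl.capture("top")[:,:,::-1]; cv2.imwrite("pics/top14.png",cv2.resize(im[130:250,240:390],None,fx=5,fy=5))
im=ctrl.capture("scene")[:,:,::-1]; cv2.imwrite("pics/scene14.png",cv2.resize(im[150:270,260:410],None,fx=5,fy=5))
E
```

```text
time: 25.75
position: [0.6246, -0.0468, 0.0393]
eef_rot: [-0.0, 1.0, 0.007, 0.0]
ft_force: [0.0, -2.4, 4.8]
finger_gap: 0.0172
t 25.75 pos [ 0.6246 -0.0468  0.0393] xaxis yaw 0.75 tilt [ 0.0008  0.0004 -1.    ] gap 0.0172 F [ 0.0091 -2.429   4.7813] M [-0.6579 -0.1862 -0.0285]
```

View pics/scene14.png

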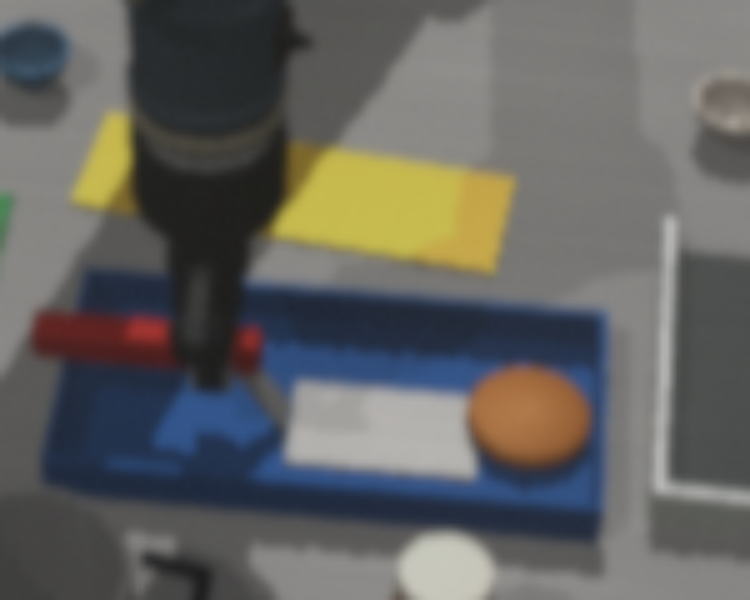

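```bash
python3 -m crank '[{"slide":[0,0.01,-0.01],"roll":0,"gripper":-1},{"slide":[0,0.015,-0.07],"roll":0,"gripper":-1},{"slide":[0,0.015,-0.1],"roll":0,"gripper":-1},{"slide":[0,0.015,-0.1],"roll":0,"gripper":-1}]'
python3 - <<'E'
from h import *
o,r=st(); print(to(o,r,[.47,.13,.14]),to(o,r,[.377,.325,.14]))
im=ctrl.capture("top")[:,:,::-1]; cv2.imwrite("pics/top15.png",im)
ctrl.capture("scene")
for cam in("top","scene"):
  for d in ctrl.cut_out("patty1",cam): print(cam,round(d['confidence'],2),np.round(rect(cam,d['region'],.012),4)[:4])
E
```

```text
time: 26.35
position: [0.6253, -0.0617, 0.141]
eef_rot: [-0.0, 1.0, 0.006, 0.002]
ft_force: [0.3, -0.4, -2.4]
finger_gap: 0.0172
t 26.35 pos [ 0.6253 -0.0617  0.141 ] xaxis yaw 0.74 tilt [ 0.0037  0.0009 -1.    ] gap 0.0172 F [ 0.3439 -0.4194 -2.4494] M [-0.1539 -0.0265  0.027 ]
[-0.1528 -0.1937  0.0007] [-0.2433 -0.3899  0.0005]
top 0.83 [0.5856 0.4204 0.0641 0.0675]
top 0.77 [0.8375 0.1847 0.0603 0.0647]
top 0.61 [0.5603 0.3256 0.059  0.0597]
top 0.24 [0.6331 0.0261 0.0622 0.1128]
scene 0.77 [0.8377 0.1846 0.0624 0.0665]
scene 0.68 [0.6097 0.1168 0.0612 0.0668]
scene 0.62 [0.5835 0.4214 0.0647 0.0735]
scene 0.57 [0.5614 0.3265 0.0612 0.0694]
```

```bash
python3 -m crank '[{"slide":[-0.045,-0.055,0],"roll":8,"gripper":-1},{"slide":[-0.08,-0.10,0],"roll":18,"gripper":-1},{"slide":[-0.115,-0.145,0],"roll":28,"gripper":-1},{"slide":[-0.15,-0.19,0],"roll":38,"gripper":-1},{"slide":[-0.17,-0.24,0],"roll":48,"gripper":-1},{"slide":[-0.19,-0.29,0],"roll":58,"gripper":-1},{"slide":[-0.22,-0.34,0],"roll":68,"gripper":-1},{"slide":[-0.2433,-0.38,0],"roll":78,"gripper":-1},{"slide":[-0.2433,-0.3906,0],"roll":88,"gripper":-1},{"slide":[-0.2433,-0.3906,0.04],"roll":91.7,"gripper":-1},{"slide":[-0.2433,-0.3906,0.08],"roll":91.7,"gripper":-1},{"slide":[-0.2433,-0.3906,0.08],"roll":91.7,"gripper":-1}]'
python3 - <<'E'
from h import *
o,r=st(); print(to(o,r,[.377,.3258,.0356]))
im=ctrl.capture("top")[:,:,::-1]; cv2.imwrite("pics/top16.png",cv2.resize(im[150:310,130:290],None,fx=4,fy=4))
ctrl.capture("scene")
for cam in("top","scene"):
  for d in ctrl.cut_out("patty1",cam): print(cam,round(d['confidence'],2),np.round(rect(cam,d['region'],.012),4)[:4])
E
```

```text
time: 28.05
position: [0.3734, 0.3229, 0.0557]
eef_rot: [-0.005, -0.701, 0.713, -0.0]
ft_force: [-0.2, -0.3, -1.9]
finger_gap: 0.0168
t 28.05 pos [0.3734 0.3229 0.0557] xaxis yaw -90.91 tilt [-0.0066 -0.0065 -1.    ] gap 0.0168 F [-0.1765 -0.3151 -1.9159] M [0.0244 0.1456 0.0354]
[-0.0031 -0.0037  0.02  ]
top 0.95 [0.6121 0.1173 0.0615 0.0644]
top 0.91 [0.5829 0.4204 0.0617 0.0643]
top 0.9 [0.5617 0.3256 0.0561 0.0643]
top 0.8 [0.8375 0.1847 0.0623 0.0631]
top 0.36 [0.4474 0.3234 0.0585 0.1334]
scene 0.87 [0.6096 0.1183 0.0646 0.0659]
scene 0.82 [0.5608 0.3274 0.0662 0.0677]
scene 0.82 [0.5836 0.4217 0.0652 0.0654]
scene 0.71 [0.8377 0.1839 0.0648 0.0654]
```

View pics/top16.png

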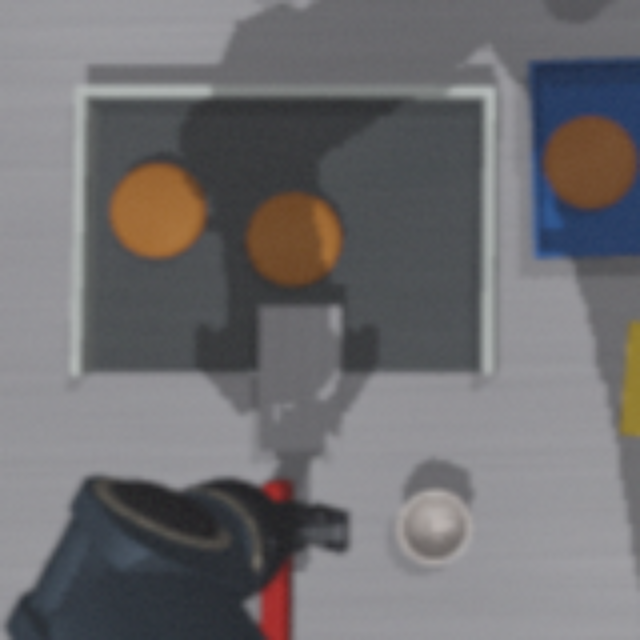

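```bash
python3 -m crank '[{"slide":[-0.001,0,0.01],"roll":0,"gripper":-1},{"slide":[-0.001,0,0.017],"roll":0,"gripper":-1},{"slide":[-0.001,0,0.02],"roll":0,"gripper":-1},{"slide":[-0.001,0,0.02],"roll":0,"gripper":-1},{"slide":[-0.001,0,0.02],"roll":0,"gripper":-1}]'; python3 -c "
from h import *
st()"
```

```text
time: 28.88
position: [0.3764, 0.3262, 0.039]
eef_rot: [0.0, -0.701, 0.713, -0.0]
ft_force: [-0.4, 0.2, -2.5]
finger_gap: 0.0168
t 28.88 pos [0.3764 0.3262 0.039 ] xaxis yaw -90.97 tilt [ 0.0002  0.0001 -1.    ] gap 0.0168 F [-0.4061  0.2345 -2.5284] M [0.06   0.1258 0.0405]
```

```bash
python3 -m crank '[{"slide":[0,0,0.0034],"roll":0,"gripper":-1},{"slide":[0,-0.01,0.0034],"roll":0,"gripper":-1},{"slide":[0,-0.02,0.0034],"roll":0,"gripper":-1},{"slide":[0,-0.03,0.0034],"roll":0,"gripper":-1},{"slide":[0,-0.04,0.0034],"roll":0,"gripper":-1},{"slide":[0,-0.05,0.0034],"roll":0,"gripper":-1},{"slide":[0,-0.06,0.0034],"roll":0,"gripper":-1},{"slide":[0,-0.07,0.0034],"roll":0,"gripper":-1},{"slide":[0,-0.08,0.0034],"roll":0,"gripper":-1},{"slide":[0,-0.09,0.0034],"roll":0,"gripper":-1},{"slide":[0,-0.097,0.0034],"roll":0,"gripper":-1},{"slide":[0,-0.104,0.0034],"roll":0,"gripper":-1}]'
python3 - <<'E'
from h import *
o,r=st()
im=ctrl.capture("top")[:,:,::-1]; cv2.imwrite("pics/top17.png",cv2.resize(im[150:310,130:290],None,fx=4,fy=4))
im=ctrl.capture("scene")[:,:,::-1]; cv2.imwrite("pics/scene17.png",cv2.resize(im[180:270,390:510],None,fx=6,fy=6))
E
```

```text
time: 30.38
position: [0.4778, 0.3254, 0.0363]
eef_rot: [-0.001, -0.702, 0.713, 0.001]
ft_force: [-7.8, -0.2, 9.5]
finger_gap: 0.0171
t 30.38 pos [0.4778 0.3254 0.0363] xaxis yaw -90.88 tilt [-0.0034 -0.0003 -1.    ] gap 0.0171 F [-7.8446 -0.1657  9.4559] M [-0.0815  1.3918 -0.0224]
```

View pics/scene17.png

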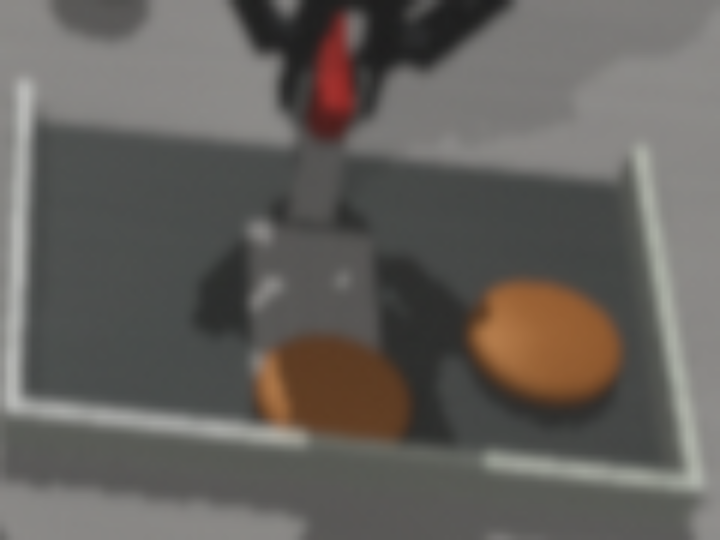

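View pics/top17.png

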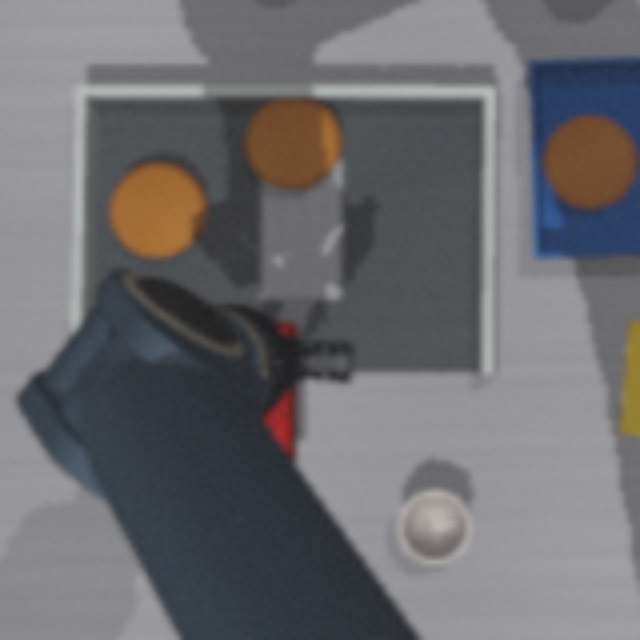

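```bash
python3 -m crank '[{"slide":[0,-0.006,0],"roll":0,"gripper":-1},{"slide":[0,-0.012,0],"roll":0,"gripper":-1},{"slide":[0,-0.018,0],"roll":0,"gripper":-1},{"slide":[0,-0.022,0],"roll":0,"gripper":-1},{"slide":[0,-0.022,0],"roll":0,"gripper":-1},{"slide":[0,-0.02,-0.002],"roll":0,"gripper":-1},{"slide":[0,-0.018,-0.006],"roll":0,"gripper":-1},{"slide":[0,-0.018,-0.014],"roll":0,"gripper":-1},{"slide":[0,-0.018,-0.025],"roll":0,"gripper":-1},{"slide":[0,-0.018,-0.037],"roll":0,"gripper":-1},{"slide":[0,-0.018,-0.046],"roll":0,"gripper":-1},{"slide":[0,-0.018,-0.05],"roll":0,"gripper":-1}]'
python3 - <<'E'
from h import *
o,r=st(); print(to(o,r,[.625,-.07,.096]))
im=ctrl.capture("top")[:,:,::-1]; cv2.imwrite("pics/top18.png",cv2.resize(im[140:260,170:290],None,fx=5,fy=5))
im=ctrl.capture("scene")[:,:,::-1]; cv2.imwrite("pics/scene18.png",cv2.resize(im[160:260,390:510],None,fx=6,fy=6))
E
```

```text
time: 31.98
position: [0.4987, 0.3241, 0.0865]
eef_rot: [0.001, -0.701, 0.713, -0.0]
ft_force: [0.6, 0.6, -2.4]
finger_gap: 0.0171
t 31.98 pos [0.4987 0.3241 0.0865] xaxis yaw -90.99 tilt [ 0.0012  0.0007 -1.    ] gap 0.0171 F [ 0.6321  0.6319 -2.4086] M [-0.0255  0.2265 -0.0077]
[ 0.3919 -0.1331 -0.0096]
```

View pics/scene18.png

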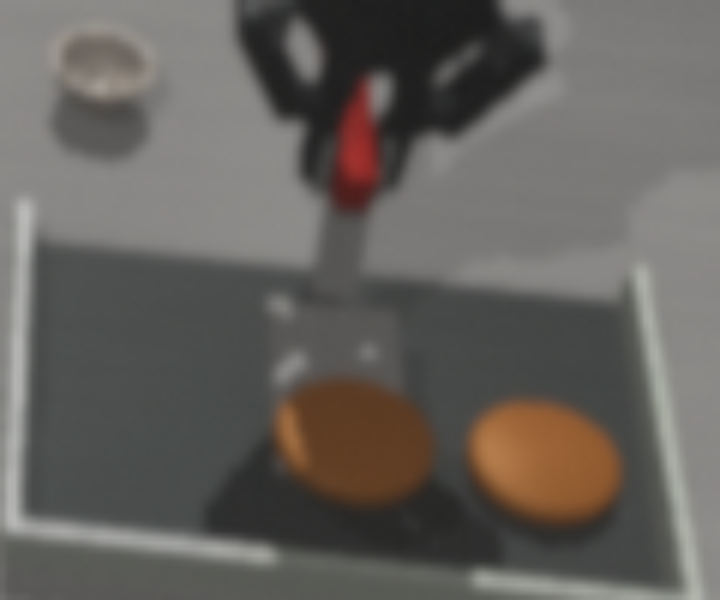

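View pics/top18.png

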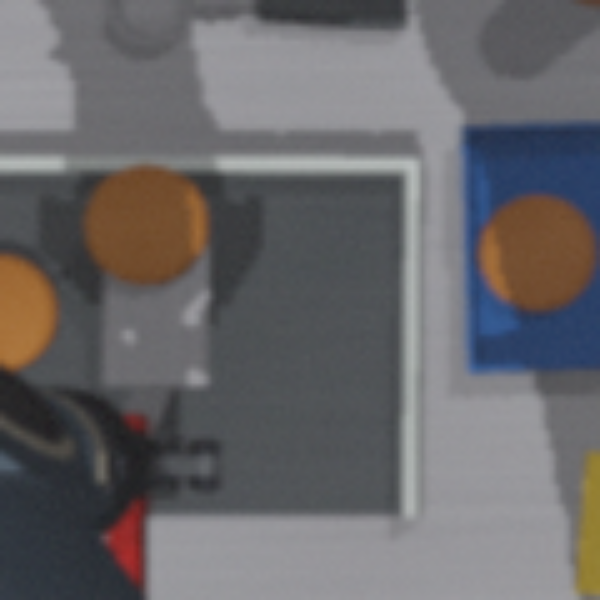

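```bash
python3 -m crank '[{"slide":[0.006,-0.002,-0.003],"roll":-1,"gripper":-1},{"slide":[0.019,-0.006,-0.008],"roll":-4,"gripper":-1},{"slide":[0.038,-0.013,-0.01],"roll":-8,"gripper":-1},{"slide":[0.059,-0.02,-0.01],"roll":-13,"gripper":-1},{"slide":[0.08,-0.027,-0.01],"roll":-18,"gripper":-1},{"slide":[0.101,-0.034,-0.01],"roll":-23,"gripper":-1},{"slide":[0.122,-0.041,-0.01],"roll":-28,"gripper":-1},{"slide":[0.143,-0.048,-0.01],"roll":-33,"gripper":-1},{"slide":[0.164,-0.055,-0.01],"roll":-38,"gripper":-1},{"slide":[0.182,-0.061,-0.01],"roll":-42,"gripper":-1},{"slide":[0.194,-0.065,-0.01],"roll":-45,"gripper":-1},{"slide":[0.2,-0.067,-0.01],"roll":-46,"gripper":-1}]'
python3 - <<'E'
from h import *
o,r=st(); print(to(o,r,[.619,-.077,.0957]))
im=ctrl.capture("scene")[:,:,::-1]; cv2.imwrite("pics/scene19.png",cv2.resize(im[140:260,290:490],None,fx=4,fy=4))
E
```

```text
time: 33.58
position: [0.5619, 0.121, 0.0952]
eef_rot: [0.001, 0.924, -0.383, -0.0]
ft_force: [-0.3, -0.6, -3.0]
finger_gap: 0.017
t 33.58 pos [0.5619 0.121  0.0952] xaxis yaw -45.04 tilt [-0.0007 -0.001  -1.    ] gap 0.017 F [-0.2969 -0.5598 -2.963 ] M [-0.2047  0.1052 -0.0087]
[ 0.1804  0.0996 -0.0004]
```

View pics/scene19.png

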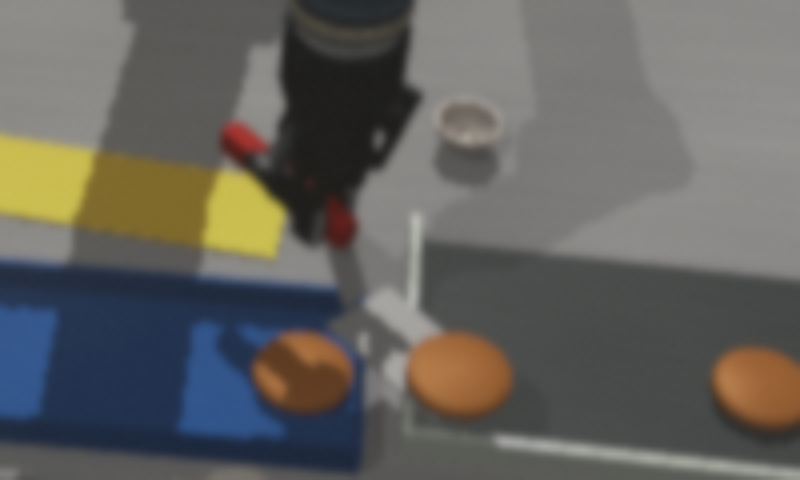

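```bash
python3 -m crank '[{"slide":[0.006,0.003,0],"roll":-1,"gripper":-1},{"slide":[0.019,0.010,0],"roll":-4,"gripper":-1},{"slide":[0.038,0.021,0],"roll":-9,"gripper":-1},{"slide":[0.058,0.032,0],"roll":-14,"gripper":-1},{"slide":[0.078,0.043,0],"roll":-19,"gripper":-1},{"slide":[0.098,0.054,0],"roll":-25,"gripper":-1},{"slide":[0.118,0.065,0],"roll":-31,"gripper":-1},{"slide":[0.138,0.076,0],"roll":-37,"gripper":-1},{"slide":[0.157,0.087,0],"roll":-42,"gripper":-1},{"slide":[0.172,0.095,0.004],"roll":-45,"gripper":-1},{"slide":[0.1804,0.0996,0.012],"roll":-46,"gripper":-1},{"slide":[0.1804,0.0996,0.02],"roll":-46,"gripper":-1}]'
python3 - <<'E'
from h import *
o,r=st(); print(to(o,r,[.619,-.077,.041]))
im=ctrl.capture("top")[:,:,::-1]; cv2.imwrite("pics/top20.png",cv2.resize(im[130:250,240:390],None,fx=5,fy=5))
im=ctrl.capture("scene")[:,:,::-1]; cv2.imwrite("pics/scene20.png",cv2.resize(im[150:270,260:410],None,fx=5,fy=5))
E
```

```text
time: 35.12
position: [0.6191, -0.0757, 0.0749]
eef_rot: [0.0, 1.0, 0.008, -0.0]
ft_force: [-0.1, -0.0, -2.8]
finger_gap: 0.0168
t 35.12 pos [ 0.6191 -0.0757  0.0749] xaxis yaw 0.94 tilt [-0.0001 -0.0002 -1.    ] gap 0.0168 F [-0.068  -0.047  -2.7646] M [-0.2511 -0.0141  0.0304]
[-0.0001  0.0013  0.0339]
```

View pics/scene20.png

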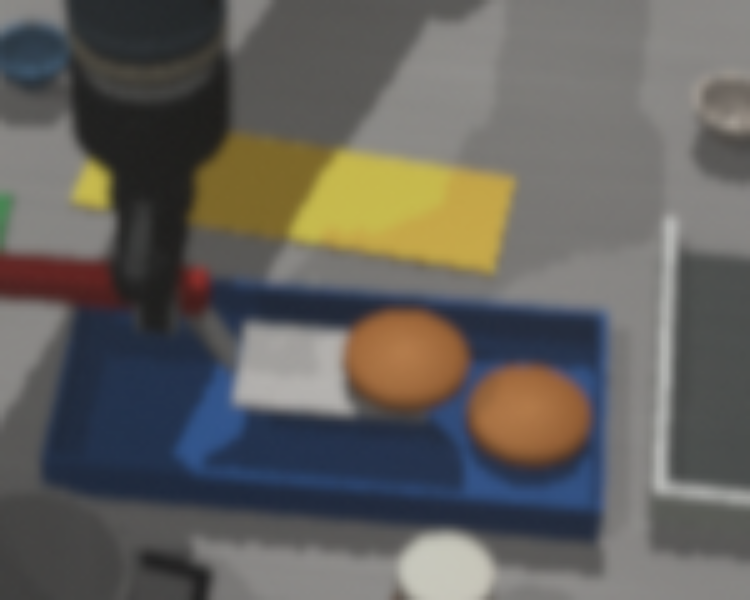

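View pics/top20.png

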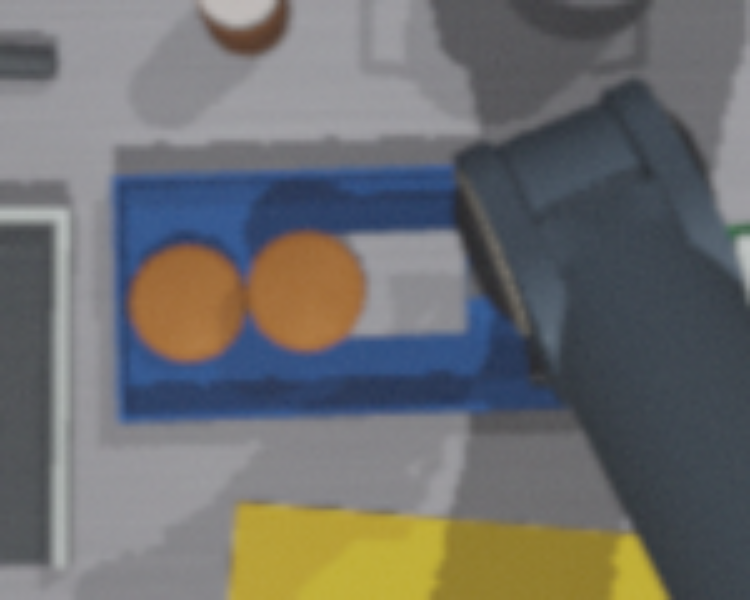

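```bash
python3 -m crank '[{"slide":[0,0.002,0.004],"roll":0,"gripper":-1},{"slide":[0,0.004,0.012],"roll":0,"gripper":-1},{"slide":[0,0.004,0.02],"roll":0,"gripper":-1},{"slide":[0,0.004,0.028],"roll":0,"gripper":-1},{"slide":[0,0.004,0.033],"roll":0,"gripper":-1},{"slide":[0,0.004,0.034],"roll":0,"gripper":-1},{"slide":[0,0.004,0.034],"roll":0,"gripper":-1}]'
python3 - <<'E'
from h import *
o,r=st()
im=ctrl.capture("scene")[:,:,::-1]; cv2.imwrite("pics/scene21.png",cv2.resize(im[150:270,260:410],None,fx=5,fy=5))
E
```

```text
time: 36.1
position: [0.6193, -0.0791, 0.0416]
eef_rot: [-0.0, 1.0, 0.009, 0.0]
ft_force: [0.6, 0.4, -1.7]
finger_gap: 0.017
t 36.1 pos [ 0.6193 -0.0791  0.0416] xaxis yaw 1.03 tilt [ 0.0003  0.     -1.    ] gap 0.017 F [ 0.5983  0.3816 -1.657 ] M [-0.2268 -0.0046  0.0018]
```

View pics/scene21.png

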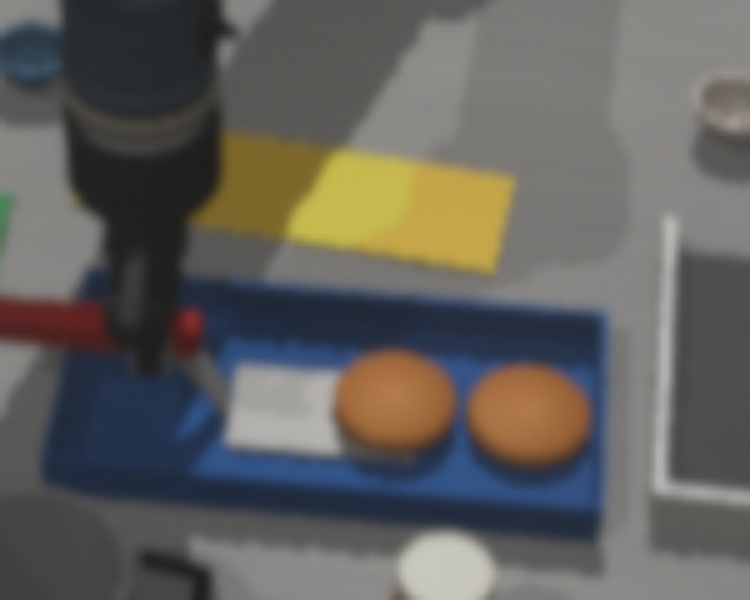

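```bash
python3 -m crank '[{"slide":[0,0.0625,0],"roll":0,"gripper":-1},{"slide":[0,0.068,0],"roll":0,"gripper":-1},{"slide":[0,0.068,0],"roll":0,"gripper":-1}]'
python3 - <<'E'
from h import *
o,r=st()
im=ctrl.capture("scene")[:,:,::-1]; cv2.imwrite("pics/scene22.png",cv2.resize(im[150:270,260:410],None,fx=5,fy=5))
E
```

```text
time: 36.52
position: [0.6203, -0.1468, 0.0418]
eef_rot: [-0.0, 1.0, 0.009, 0.0]
ft_force: [0.4, 0.9, -2.3]
finger_gap: 0.0167
t 36.52 pos [ 0.6203 -0.1468  0.0418] xaxis yaw 0.99 tilt [ 0.0004  0.0002 -1.    ] gap 0.0167 F [ 0.3649  0.9148 -2.3065] M [-0.2129  0.0109 -0.0127]
```

View pics/scene22.png

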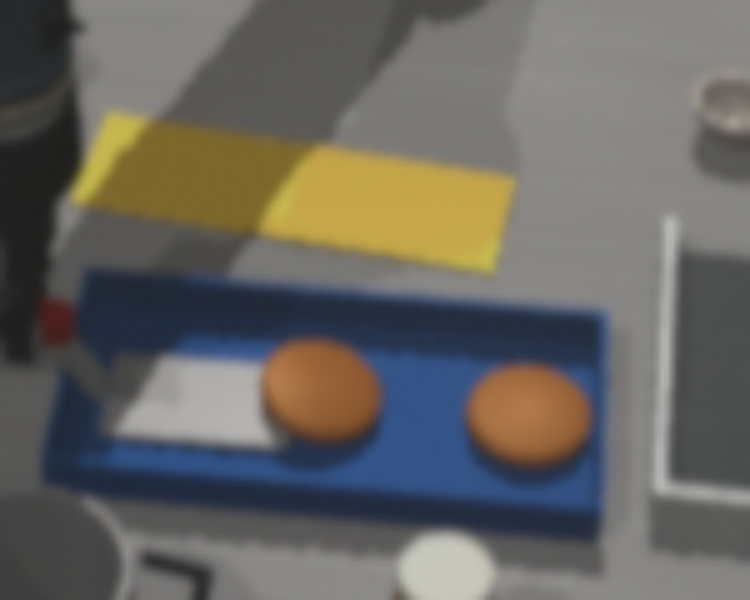

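```bash
python3 -m crank '[{"slide":[0,0.008,0],"roll":0,"gripper":-1},{"slide":[0,0.01,-0.014],"roll":0,"gripper":-1},{"slide":[0,0.014,-0.03],"roll":0,"gripper":-1},{"slide":[0,0.06,-0.05],"roll":0,"gripper":-1},{"slide":[0,0.06,-0.08],"roll":0,"gripper":-1}]'
python3 - <<'E'
from h import *
o,r=st()
im=ctrl.capture("top")[:,:,::-1]; cv2.imwrite("pics/top23.png",cv2.resize(im[130:250,240:390],None,fx=5,fy=5))
im=ctrl.capture("scene")[:,:,::-1]; cv2.imwrite("pics/scene23.png",cv2.resize(im[150:270,260:410],None,fx=5,fy=5))
for cam in("top","scene"):
  for d in ctrl.cut_out("patty1",cam): print(cam,round(d['confidence'],2),np.round(rect(cam,d['region'],.014),4)[:4])
E
```

```text
time: 37.2
position: [0.6205, -0.2135, 0.1224]
eef_rot: [0.002, 1.0, 0.005, -0.001]
ft_force: [0.1, -0.1, -2.0]
finger_gap: 0.0168
t 37.2 pos [ 0.6205 -0.2135  0.1224] xaxis yaw 0.6 tilt [-0.0011 -0.0038 -1.    ] gap 0.0168 F [ 0.1045 -0.1464 -1.9671] M [-0.1919 -0.0442 -0.0153]
top 0.93 [0.837  0.1844 0.0573 0.0622]
top 0.75 [0.5815 0.4198 0.0585 0.059 ]
top 0.73 [0.6117 0.1177 0.062  0.0646]
top 0.61 [0.6127 0.0039 0.0619 0.0621]
top 0.29 [0.357  0.2276 0.0498 0.0499]
scene 0.98 [0.6133 0.1172 0.0618 0.0621]
scene 0.83 [0.5854 0.4209 0.065  0.0688]
scene 0.77 [0.8404 0.1845 0.0622 0.0642]
scene 0.67 [0.6145 0.0062 0.0595 0.0612]
```

View pics/scene23.png

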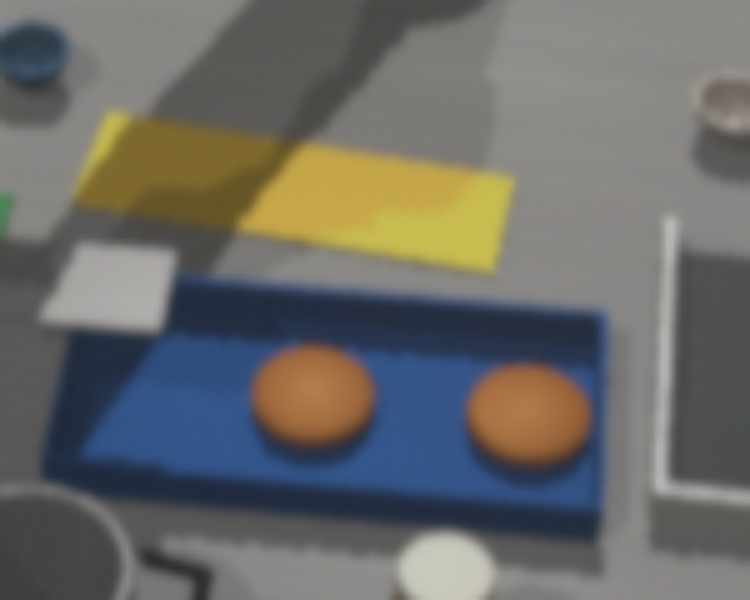

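```bash
python3 -m crank '[{"slide":[-0.045,-0.02,0],"roll":0,"gripper":-1},{"slide":[-0.09,-0.04,0],"roll":5,"gripper":-1},{"slide":[-0.092,-0.08,0],"roll":15,"gripper":-1},{"slide":[-0.092,-0.12,0],"roll":25,"gripper":-1},{"slide":[-0.092,-0.15,0],"roll":35,"gripper":-1},{"slide":[-0.092,-0.15,0],"roll":45,"gripper":-1},{"slide":[-0.092,-0.15,0],"roll":55,"gripper":-1},{"slide":[-0.092,-0.15,0],"roll":65,"gripper":-1},{"slide":[-0.092,-0.15,0],"roll":75,"gripper":-1},{"slide":[-0.092,-0.15,0],"roll":85,"gripper":-1},{"slide":[-0.092,-0.15,0],"roll":90,"gripper":-1},{"slide":[-0.092,-0.15,0],"roll":90,"gripper":-1}]'
python3 - <<'E'
from h import *
o,r=st(); print(to(o,r,[.529,-.064,.0396]))
im=ctrl.capture("top")[:,:,::-1]; cv2.imwrite("pics/top24.png",cv2.resize(im[130:250,240:390],None,fx=5,fy=5))
E
```

```text
time: 38.9
position: [0.5257, -0.0579, 0.1207]
eef_rot: [0.001, 0.714, -0.7, -0.001]
ft_force: [-1.7, -0.6, -2.7]
finger_gap: 0.017
t 38.9 pos [ 0.5257 -0.0579  0.1207] xaxis yaw -88.82 tilt [-0.0024  0.0001 -1.    ] gap 0.017 F [-1.7303 -0.5926 -2.702 ] M [-0.02    0.1048 -0.0028]
[ 0.0062 -0.0034  0.081 ]
```

View pics/top24.png

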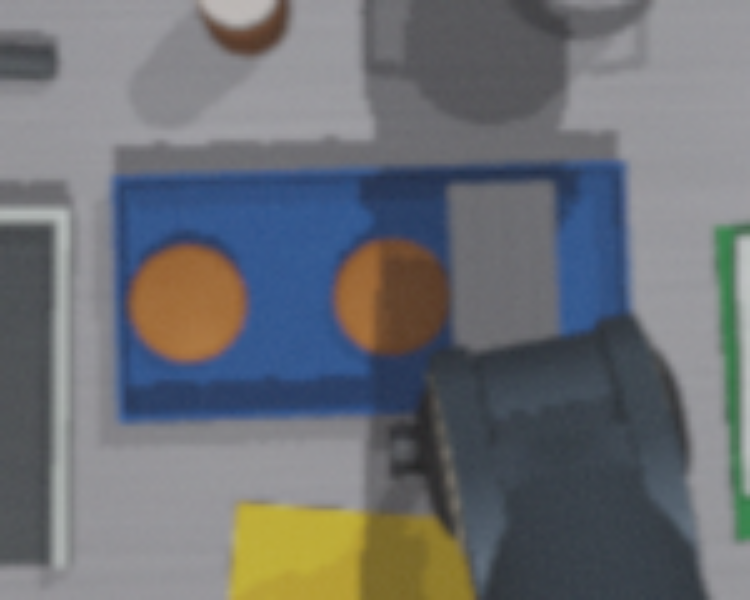

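```bash
python3 -m crank '[{"slide":[0.008,-0.0034,0.02],"roll":0,"gripper":-1},{"slide":[0.008,-0.0034,0.045],"roll":0,"gripper":-1},{"slide":[0.008,-0.0034,0.065],"roll":0,"gripper":-1},{"slide":[0.008,-0.0034,0.076],"roll":0,"gripper":-1},{"slide":[0.008,-0.0034,0.079],"roll":0,"gripper":-1},{"slide":[0.008,-0.0034,0.079],"roll":0,"gripper":-1}]'
python3 - <<'E'
from h import *
o,r=st(); print(to(o,r,[.529,-.0055,.0396]))
im=ctrl.capture("scene")[:,:,::-1]; cv2.imwrite("pics/scene25.png",cv2.resize(im[150:270,260:410],None,fx=5,fy=5))
E
```

```text
time: 39.7
position: [0.5306, -0.0668, 0.0426]
eef_rot: [-0.0, 0.713, -0.701, 0.0]
ft_force: [0.6, 0.2, -1.6]
finger_gap: 0.017
t 39.7 pos [ 0.5306 -0.0668  0.0426] xaxis yaw -88.97 tilt [ 0.0004  0.     -1.    ] gap 0.017 F [ 0.6153  0.1756 -1.629 ] M [-0.0391  0.0786 -0.0676]
[-0.0613  0.0005  0.003 ]
```

View pics/scene25.png

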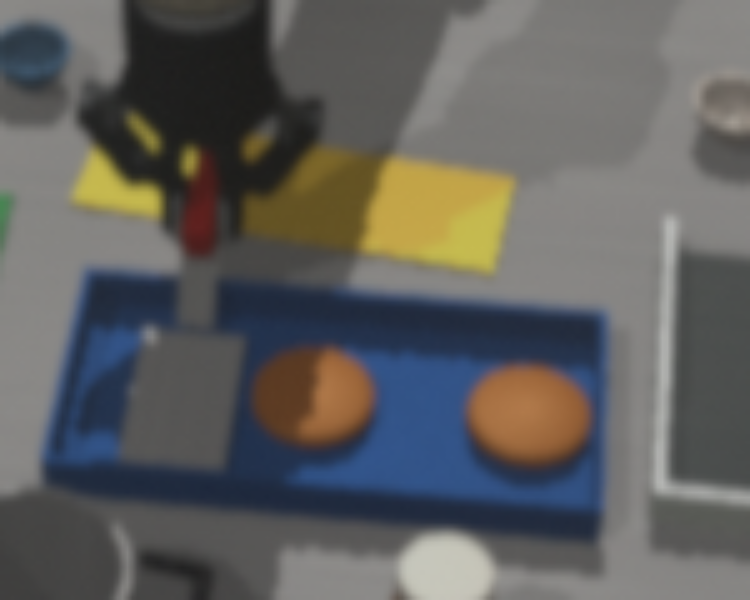

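```bash
python3 -m crank '[{"slide":[-0.005,0,0.0025],"roll":0,"gripper":-1},{"slide":[-0.013,0,0.0025],"roll":0,"gripper":-1},{"slide":[-0.021,0,0.0025],"roll":0,"gripper":-1},{"slide":[-0.029,0,0.0025],"roll":0,"gripper":-1},{"slide":[-0.037,0,0.0025],"roll":0,"gripper":-1},{"slide":[-0.045,0,0.0025],"roll":0,"gripper":-1},{"slide":[-0.052,0,0.0025],"roll":0,"gripper":-1},{"slide":[-0.058,0,0.0025],"roll":0,"gripper":-1},{"slide":[-0.058,0,0.0025],"roll":0,"gripper":-1}]'
python3 - <<'E'
from h import *
o,r=st()
im=ctrl.capture("scene")[:,:,::-1]; cv2.imwrite("pics/scene26.png",cv2.resize(im[150:270,260:410],None,fx=5,fy=5))
E
```

```text
time: 40.88
position: [0.5293, -0.008, 0.0401]
eef_rot: [-0.0, 0.714, -0.7, -0.0]
ft_force: [-0.6, 1.3, -2.4]
finger_gap: 0.0171
t 40.88 pos [ 0.5293 -0.008   0.0401] xaxis yaw -88.92 tilt [ 0.0002  0.0002 -1.    ] gap 0.0171 F [-0.646   1.3072 -2.3882] M [-0.0345  0.098  -0.0393]
```

View pics/scene26.png

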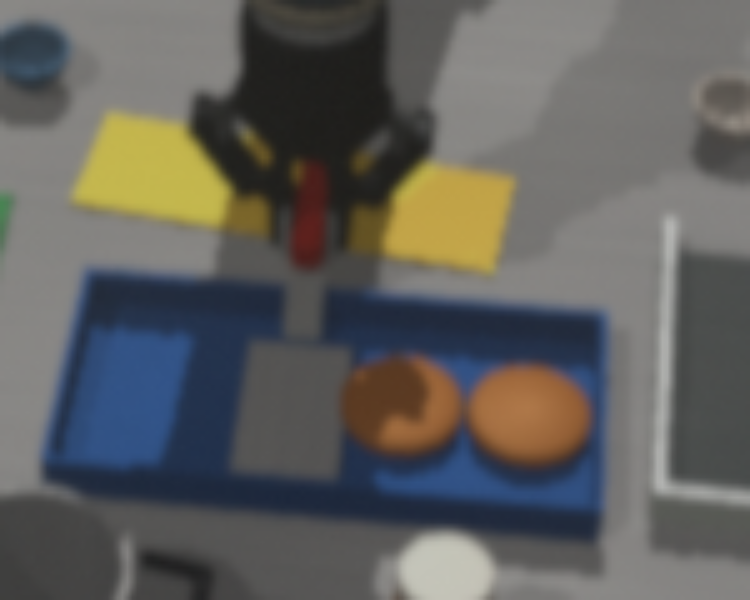

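```bash
python3 -m crank '[{"slide":[0.008,0,-0.005],"roll":0,"gripper":-1},{"slide":[0.008,0,-0.05],"roll":0,"gripper":-1},{"slide":[0,0.02,-0.09],"roll":0,"gripper":-1},{"slide":[-0.05,0.06,-0.09],"roll":0,"gripper":-1},{"slide":[-0.1,0.09,-0.09],"roll":0,"gripper":-1},{"slide":[-0.15,0.1,-0.09],"roll":2,"gripper":-1},{"slide":[-0.2,0.11,-0.09],"roll":2,"gripper":-1},{"slide":[-0.25,0.12,-0.09],"roll":2,"gripper":-1},{"slide":[-0.3,0.125,-0.09],"roll":2,"gripper":-1},{"slide":[-0.35,0.129,-0.09],"roll":2,"gripper":-1},{"slide":[-0.4,0.129,-0.06],"roll":2,"gripper":-1},{"slide":[-0.419,0.129,-0.03],"roll":2,"gripper":-1}]'
python3 - <<'E'
from h import *
im=ctrl.capture("top")[:,:,::-1]; cv2.imwrite("pics/top27.png",cv2.resize(im[140:300,130:370],None,fx=3.3,fy=3.3))
ctrl.capture("scene")
for cam in("top","scene"):
  for d in ctrl.cut_out("patty1",cam): print(cam,round(d['confidence'],2),np.round(rect(cam,d['region'],.012),4)[:4])
o,r=st(); print(to(o,r,[.40,.411,.0361]))
E
```

```text
time: 42.42
position: [0.3927, 0.4118, 0.0702]
eef_rot: [0.002, -0.702, 0.712, 0.001]
ft_force: [-0.6, -0.1, -2.4]
finger_gap: 0.0171
top 0.95 [0.5829 0.419  0.0613 0.0619]
top 0.65 [0.6119 0.1193 0.0619 0.0621]
top 0.65 [0.6136 0.0518 0.062  0.0621]
top 0.64 [0.8375 0.1833 0.0631 0.0652]
scene 0.94 [0.6096 0.1192 0.0658 0.066 ]
scene 0.69 [0.6115 0.0505 0.0663 0.0671]
scene 0.69 [0.8378 0.1846 0.0624 0.0667]
scene 0.67 [0.5834 0.4212 0.0632 0.0665]
t 42.62 pos [0.393  0.4071 0.0699] xaxis yaw -90.98 tilt [-0.0003 -0.0015 -1.    ] gap 0.0169 F [ 0.3051 -0.8876 -1.9389] M [-0.0115  0.0904 -0.0166]
[-0.0041 -0.0069  0.0338]
```

View pics/top27.png

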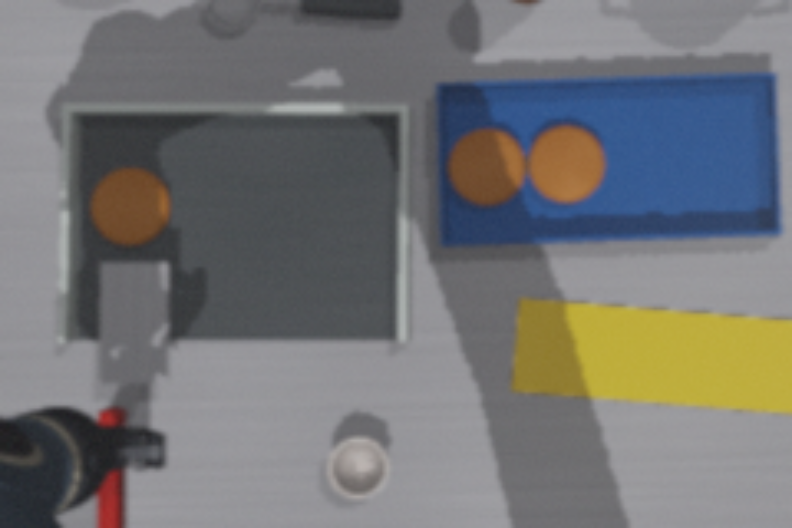

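```bash
python3 -m crank '[{"slide":[-0.002,0,0.015],"roll":0,"gripper":-1},{"slide":[-0.002,0,0.026],"roll":0,"gripper":-1},{"slide":[-0.002,0,0.032],"roll":0,"gripper":-1},{"slide":[-0.002,0,0.034],"roll":0,"gripper":-1},{"slide":[-0.002,0,0.034],"roll":0,"gripper":-1}]'; python3 -c "
from h import *
st()"
```

```text
time: 43.25
position: [0.393, 0.4099, 0.0361]
eef_rot: [0.0, -0.701, 0.713, -0.0]
ft_force: [-0.7, 0.2, -2.1]
finger_gap: 0.0173
t 43.25 pos [0.393  0.4099 0.0361] xaxis yaw -90.98 tilt [ 0.0002  0.0002 -1.    ] gap 0.0173 F [-0.742   0.2236 -2.1042] M [-0.0018  0.0993  0.0412]
```

```bash
python3 -m crank '[{"slide":[0,0,0.0012],"roll":0,"gripper":-1},{"slide":[0,-0.01,0.0012],"roll":0,"gripper":-1},{"slide":[0,-0.02,0.0012],"roll":0,"gripper":-1},{"slide":[0,-0.03,0.0012],"roll":0,"gripper":-1},{"slide":[0,-0.04,0.0012],"roll":0,"gripper":-1},{"slide":[0,-0.05,0.0012],"roll":0,"gripper":-1},{"slide":[0,-0.06,0.0012],"roll":0,"gripper":-1},{"slide":[0,-0.07,0.0012],"roll":0,"gripper":-1},{"slide":[0,-0.078,0.0012],"roll":0,"gripper":-1},{"slide":[0,-0.085,0.0012],"roll":0,"gripper":-1},{"slide":[0,-0.085,0.0012],"roll":0,"gripper":-1}]'
python3 - <<'E'
from h import *
o,r=st()
im=ctrl.capture("top")[:,:,::-1]; cv2.imwrite("pics/top28.png",cv2.resize(im[150:310,130:290],None,fx=4,fy=4))
im=ctrl.capture("scene")[:,:,::-1]; cv2.imwrite("pics/scene28.png",cv2.resize(im[180:270,390:510],None,fx=6,fy=6))
E
```

```text
time: 44.62
position: [0.4778, 0.4094, 0.0356]
eef_rot: [0.0, -0.701, 0.713, 0.001]
ft_force: [-3.9, -0.0, 5.0]
finger_gap: 0.0172
t 44.62 pos [0.4778 0.4094 0.0356] xaxis yaw -90.98 tilt [-0.0003  0.0014 -1.    ] gap 0.0172 F [-3.9427 -0.0448  4.9884] M [0.0443 0.9438 0.0232]
```

View pics/scene28.png

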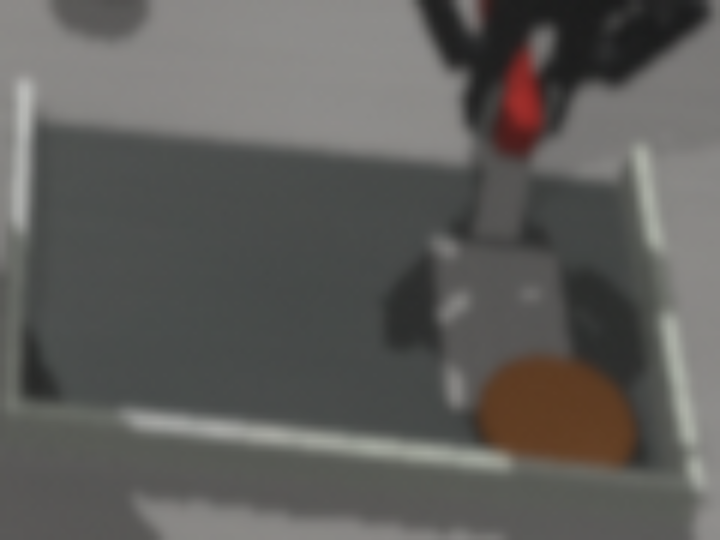

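View pics/top28.png

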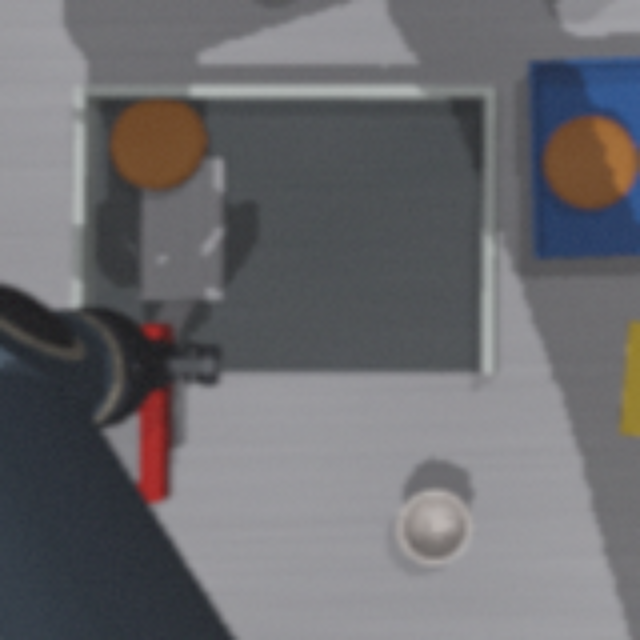

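```bash
python3 -m crank '[{"slide":[-0.003,-0.004,0],"roll":0,"gripper":-1},{"slide":[-0.004,-0.010,0],"roll":0,"gripper":-1},{"slide":[-0.004,-0.016,0],"roll":0,"gripper":-1},{"slide":[-0.004,-0.022,0],"roll":0,"gripper":-1},{"slide":[-0.004,-0.028,0],"roll":0,"gripper":-1},{"slide":[-0.004,-0.033,0],"roll":0,"gripper":-1},{"slide":[-0.004,-0.033,0],"roll":0,"gripper":-1},{"slide":[-0.004,-0.031,-0.002],"roll":0,"gripper":-1},{"slide":[-0.004,-0.030,-0.006],"roll":0,"gripper":-1},{"slide":[-0.004,-0.030,-0.014],"roll":0,"gripper":-1},{"slide":[-0.004,-0.030,-0.02],"roll":0,"gripper":-1},{"slide":[-0.004,-0.030,-0.022],"roll":0,"gripper":-1}]'
python3 - <<'E'
from h import *
o,r=st(); print(to(o,r,[.625,-.07,.096]))
im=ctrl.capture("top")[:,:,::-1]; cv2.imwrite("pics/top29.png",cv2.resize(im[150:270,130:250],None,fx=5,fy=5))
im=ctrl.capture("scene")[:,:,::-1]; cv2.imwrite("pics/scene29.png",cv2.resize(im[160:260,390:510],None,fx=6,fy=6))
E
```

```text
time: 46.22
position: [0.5084, 0.4121, 0.0576]
eef_rot: [0.001, -0.701, 0.713, -0.0]
ft_force: [1.0, 0.1, -2.9]
finger_gap: 0.0175
t 46.23 pos [0.5084 0.4121 0.0576] xaxis yaw -90.99 tilt [ 0.0011  0.0007 -1.    ] gap 0.0175 F [ 0.9602  0.1407 -2.9183] M [-0.0372  0.2115  0.0197]
[ 0.48   -0.125  -0.0386]
```

View pics/scene29.png

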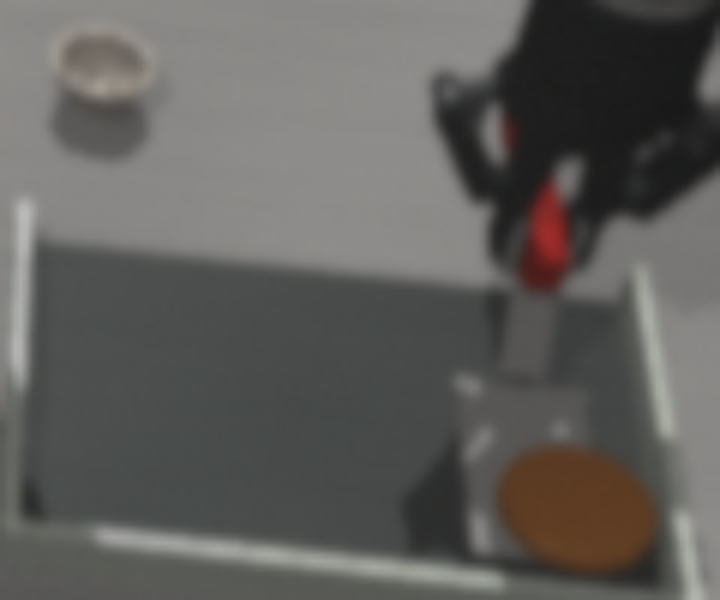

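View pics/top29.png

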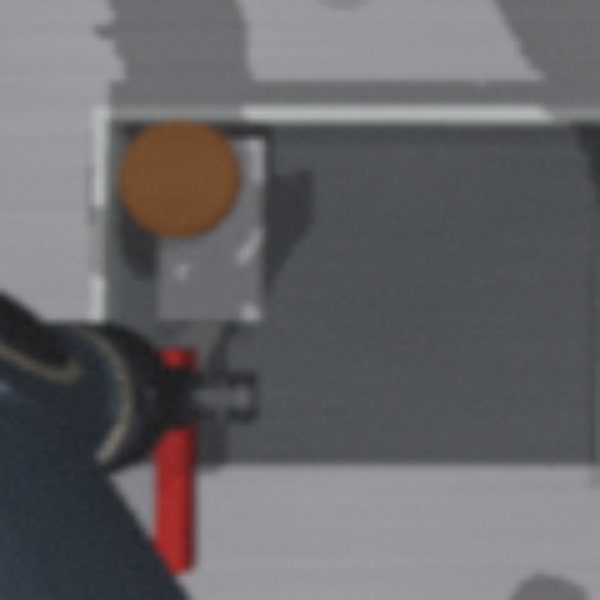

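```bash
python3 -m crank '[{"slide":[0,0,-0.006],"roll":0,"gripper":-1},{"slide":[0.002,0,-0.018],"roll":0,"gripper":-1},{"slide":[0.007,0,-0.03],"roll":0,"gripper":-1},{"slide":[0.015,0,-0.036],"roll":0,"gripper":-1},{"slide":[0.027,-0.002,-0.038],"roll":0,"gripper":-1},{"slide":[0.043,-0.004,-0.038],"roll":-0.3,"gripper":-1},{"slide":[0.062,-0.006,-0.038],"roll":-0.6,"gripper":-1},{"slide":[0.084,-0.008,-0.038],"roll":-1,"gripper":-1},{"slide":[0.106,-0.01,-0.038],"roll":-1.3,"gripper":-1},{"slide":[0.126,-0.011,-0.038],"roll":-1.6,"gripper":-1},{"slide":[0.142,-0.012,-0.038],"roll":-2,"gripper":-1},{"slide":[0.152,-0.012,-0.038],"roll":-2,"gripper":-1}]'
python3 - <<'E'
from h import *
o,r=st(); print(to(o,r,[.525,-.036,.096]))
im=ctrl.capture("scene")[:,:,::-1]; cv2.imwrite("pics/scene30.png",cv2.resize(im[140:260,350:510],None,fx=5,fy=5))
E
```

```text
time: 47.82
position: [0.5175, 0.2585, 0.0949]
eef_rot: [-0.0, 0.713, -0.701, 0.0]
ft_force: [0.1, -0.1, -2.3]
finger_gap: 0.0173
t 47.83 pos [0.5175 0.2585 0.0949] xaxis yaw -89.02 tilt [ 0.0002 -0.0001 -1.    ] gap 0.0173 F [ 0.0905 -0.1116 -2.294 ] M [ 0.0019  0.17   -0.0293]
[ 0.2946 -0.0025 -0.0011]
```

View pics/scene30.png

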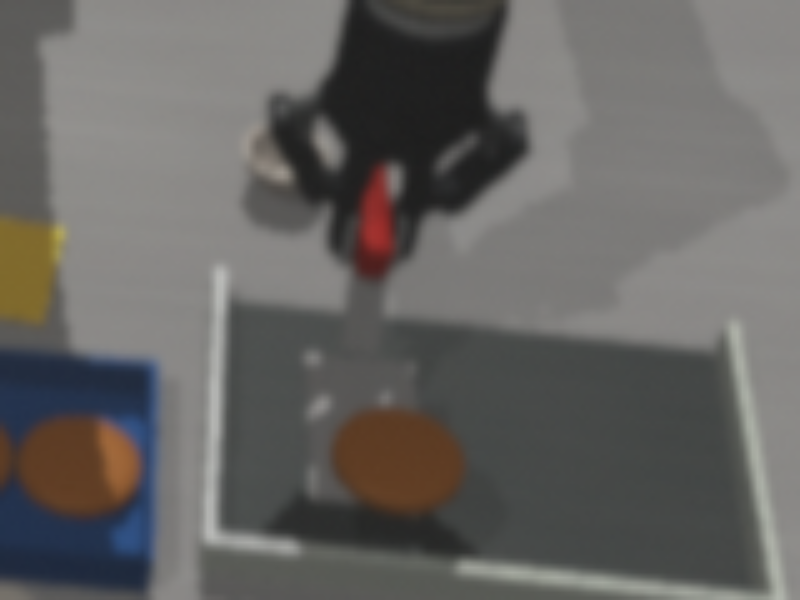

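Stable so far. Continue along −y over the pan.

```bash
python3 -m crank '[{"slide":[0.004,0,0],"roll":0,"gripper":-1},{"slide":[0.012,0,0],"roll":0,"gripper":-1},{"slide":[0.024,0,0],"roll":0,"gripper":-1},{"slide":[0.04,0,0],"roll":0,"gripper":-1},{"slide":[0.06,0,0],"roll":0,"gripper":-1},{"slide":[0.084,0,0],"roll":0,"gripper":-1},{"slide":[0.11,-0.001,0],"roll":0,"gripper":-1},{"slide":[0.136,-0.001,0],"roll":0,"gripper":-1},{"slide":[0.162,-0.001,0],"roll":0,"gripper":-1},{"slide":[0.188,-0.002,0],"roll":0,"gripper":-1},{"slide":[0.212,-0.002,0],"roll":0,"gripper":-1},{"slide":[0.234,-0.0025,0],"roll":0,"gripper":-1}]' >/dev/null; python3 -m crank '[{"slide":[0.018,0,0],"roll":0,"gripper":-1},{"slide":[0.034,0,0],"roll":0,"gripper":-1},{"slide":[0.046,0,0],"roll":0,"gripper":-1},{"slide":[0.055,0,0.002],"roll":0,"gripper":-1},{"slide":[0.06,0,0.008],"roll":0,"gripper":-1},{"slide":[0.061,0,0.016],"roll":0,"gripper":-1},{"slide":[0.061,0,0.02],"roll":0,"gripper":-1},{"slide":[0.061,0,0.02],"roll":0,"gripper":-1}]'
python3 - <<'E'
from h import *
o,r=st(); print(to(o,r,[.525,-.036,.042]))
im=ctrl.capture("top")[:,:,::-1]; cv2.imwrite("pics/top31.png",cv2.resize(im[130:250,240:390],None,fx=5,fy=5))
im=ctrl.capture("scene")[:,:,::-1]; cv2.imwrite("pics/scene31.png",cv2.resize(im[150:270,260:410],None,fx=5,fy=5))
E
```

```text
time: 50.38
position: [0.5247, -0.0346, 0.0743]
eef_rot: [0.0, 0.714, -0.7, -0.0]
ft_force: [0.6, -0.4, -1.3]
finger_gap: 0.0172
t 50.38 pos [ 0.5247 -0.0346  0.0743] xaxis yaw -88.93 tilt [-0.0011  0.0002 -1.    ] gap 0.0172 F [ 0.6084 -0.4416 -1.2932] M [ 0.0441  0.2196 -0.0364]
[ 0.0014 -0.0003  0.0323]
```

View pics/scene31.png

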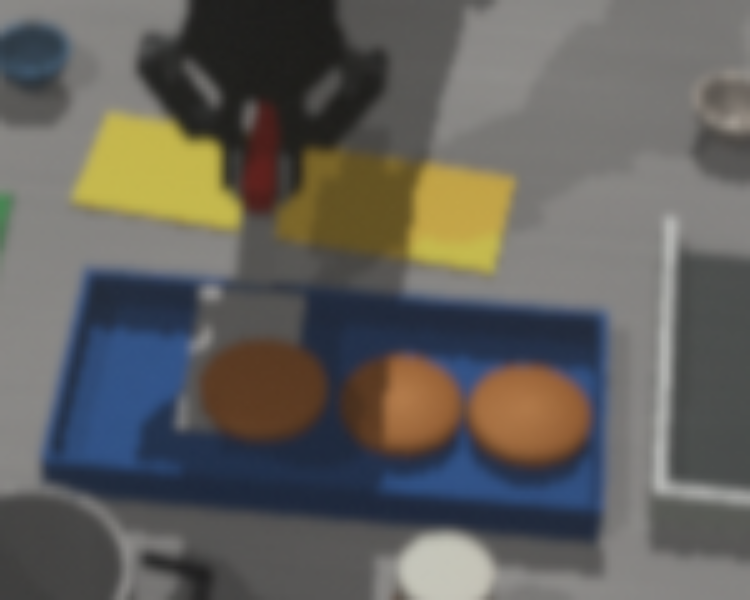

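View pics/top31.png

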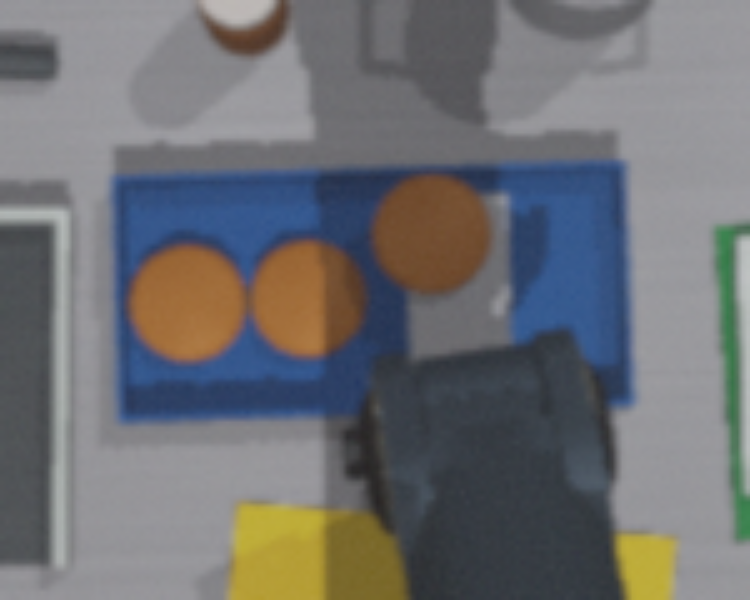

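Run:
```python
from h import *
for z in (.04,.05): print(ray('top',[240+431/5,130+234/5],z))
for cam in("top","scene"):
  for d in ctrl.cut_out("patty1",cam): print(cam,round(d['confidence'],2),np.round(rect(cam,d['region'],.048),4)[:4])
```

```text
[[ 0.6442 -0.0194]]
[[ 0.6432 -0.0193]]
top 0.76 [0.611  0.0489 0.0601 0.0602]
top 0.76 [ 0.6457 -0.0188  0.0604  0.0606]
top 0.65 [0.6093 0.1146 0.0604 0.0629]
top 0.62 [0.8287 0.1795 0.0558 0.0606]
scene 0.8 [ 0.6398 -0.0195  0.062   0.068 ]
scene 0.74 [0.8601 0.1804 0.0598 0.064 ]
scene 0.67 [0.6423 0.053  0.0618 0.0638]
scene 0.56 [0.6398 0.1187 0.061  0.0635]
```

```bash
python3 -m crank '[{"slide":[0,0.001,0.006],"roll":0,"gripper":-1},{"slide":[0,0.002,0.014],"roll":0,"gripper":-1},{"slide":[0,0.002,0.022],"roll":0,"gripper":-1},{"slide":[0,0.002,0.029],"roll":0,"gripper":-1},{"slide":[0,0.002,0.033],"roll":0,"gripper":-1},{"slide":[0,0.002,0.033],"roll":0,"gripper":-1}]'
python3 - <<'E'
from h import *
o,r=st()
im=ctrl.capture("scene")[:,:,::-1]; cv2.imwrite("pics/scene32.png",cv2.resize(im[150:270,260:410],None,fx=5,fy=5))
E
```

```text
time: 51.32
position: [0.5237, -0.0352, 0.0418]
eef_rot: [-0.0, 0.713, -0.701, 0.0]
ft_force: [0.2, 0.8, -2.1]
finger_gap: 0.017
t 51.33 pos [ 0.5237 -0.0352  0.0418] xaxis yaw -88.98 tilt [ 0.0009  0.0001 -1.    ] gap 0.017 F [ 0.2299  0.7728 -2.1414] M [-0.0144 -0.0962 -0.0086]
```

View pics/scene32.png

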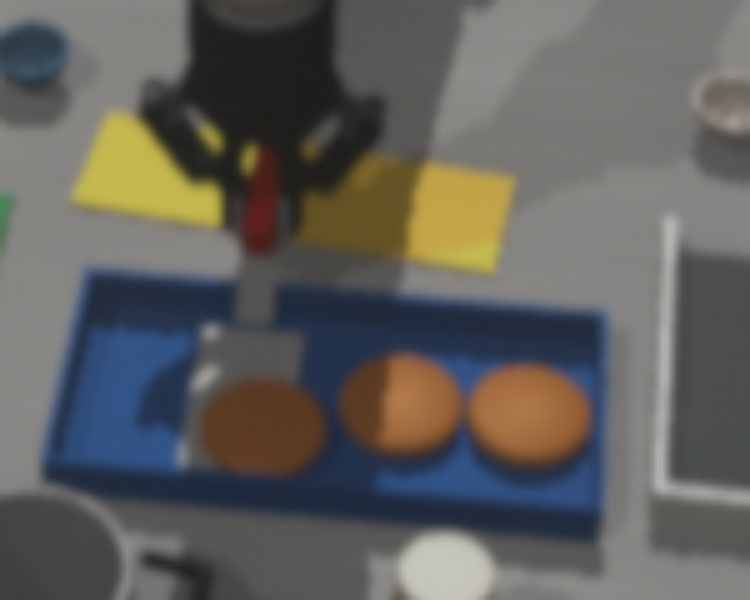

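```bash
python3 -m crank '[{"slide":[0.056,0,0],"roll":0,"gripper":-1},{"slide":[0.057,0,0],"roll":0,"gripper":-1},{"slide":[0.057,0,0],"roll":0,"gripper":-1}]'
python3 - <<'E'
from h import *
o,r=st()
im=ctrl.capture("top")[:,:,::-1]; cv2.imwrite("pics/top33.png",cv2.resize(im[130:250,240:390],None,fx=5,fy=5))
im=ctrl.capture("scene")[:,:,::-1]; cv2.imwrite("pics/scene33.png",cv2.resize(im[150:270,260:410],None,fx=5,fy=5))
E
```

```text
time: 51.75
position: [0.5243, -0.092, 0.0421]
eef_rot: [-0.0, 0.713, -0.701, 0.0]
ft_force: [1.0, -0.4, -2.2]
finger_gap: 0.0173
t 51.75 pos [ 0.5243 -0.092   0.0421] xaxis yaw -89.0 tilt [ 0.0008  0.0001 -1.    ] gap 0.0173 F [ 1.0496 -0.3581 -2.1593] M [-0.2339 -0.0979 -0.0242]
```

View pics/scene33.png

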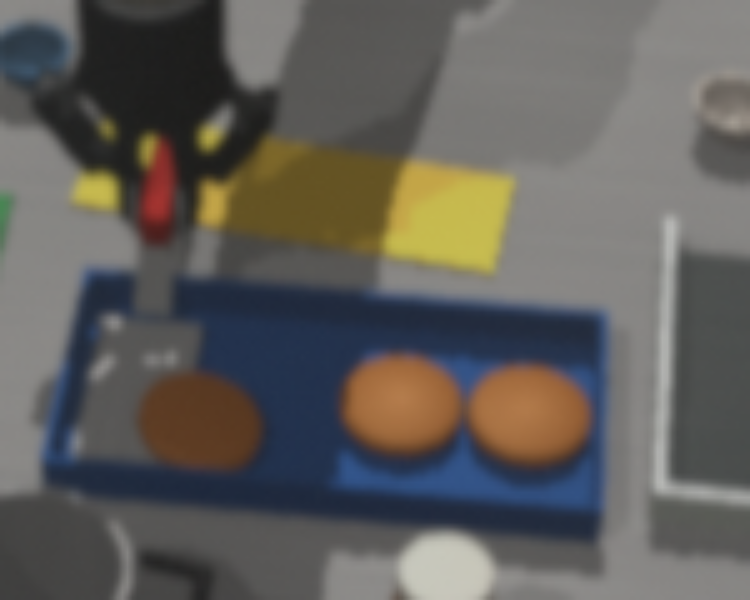

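View pics/top33.png

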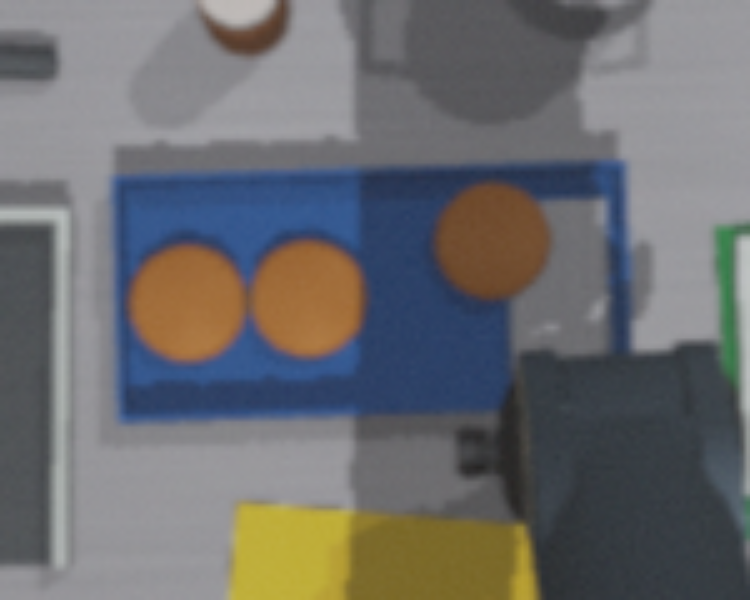

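```bash
python3 -m crank '[{"slide":[0.003,0,0],"roll":0,"gripper":-1},{"slide":[0.003,0,-0.014],"roll":0,"gripper":-1},{"slide":[0.004,0,-0.03],"roll":0,"gripper":-1},{"slide":[0.055,0,-0.045],"roll":0,"gripper":-1},{"slide":[0.06,0,-0.07],"roll":0,"gripper":-1},{"slide":[0.06,0,-0.07],"roll":0,"gripper":-1}]'
python3 - <<'E'
from h import *
o,r=st()
im=ctrl.capture("top")[:,:,::-1]; cv2.imwrite("pics/top34.png",cv2.resize(im[130:250,240:390],None,fx=5,fy=5))
im=ctrl.capture("scene")[:,:,::-1]; cv2.imwrite("pics/scene34.png",cv2.resize(im[150:270,260:410],None,fx=5,fy=5))
for cam in("top","scene"):
  for d in ctrl.cut_out("patty1",cam): print(cam,round(d['confidence'],2),np.round(rect(cam,d['region'],.014),4)[:4])
E
```

```text
time: 52.6
position: [0.5267, -0.1533, 0.1145]
eef_rot: [-0.001, 0.713, -0.701, 0.002]
ft_force: [0.6, 0.9, -2.1]
finger_gap: 0.0168
t 52.6 pos [ 0.5267 -0.1533  0.1145] xaxis yaw -89.08 tilt [ 0.0054 -0.0015 -1.    ] gap 0.0168 F [ 0.6031  0.9183 -2.0894] M [0.0173 0.135  0.0148]
top 0.82 [0.837 0.183 0.063 0.065]
top 0.72 [0.6134 0.0503 0.0617 0.0618]
top 0.65 [ 0.6399 -0.0614  0.0621  0.0623]
top 0.63 [0.6117 0.1177 0.062  0.0646]
scene 0.9 [0.6114 0.1181 0.0584 0.0669]
scene 0.86 [ 0.6369 -0.0624  0.062   0.0634]
scene 0.8 [0.6132 0.0506 0.0613 0.0667]
scene 0.74 [0.8385 0.1818 0.062  0.0639]
scene 0.5 [ 0.4751 -0.1721  0.0625  0.2697]
```

View pics/scene34.png

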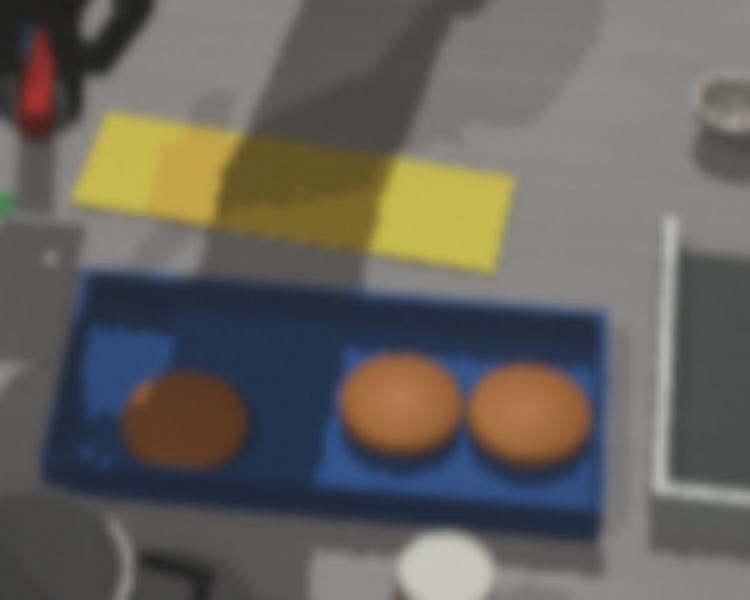

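View pics/top34.png

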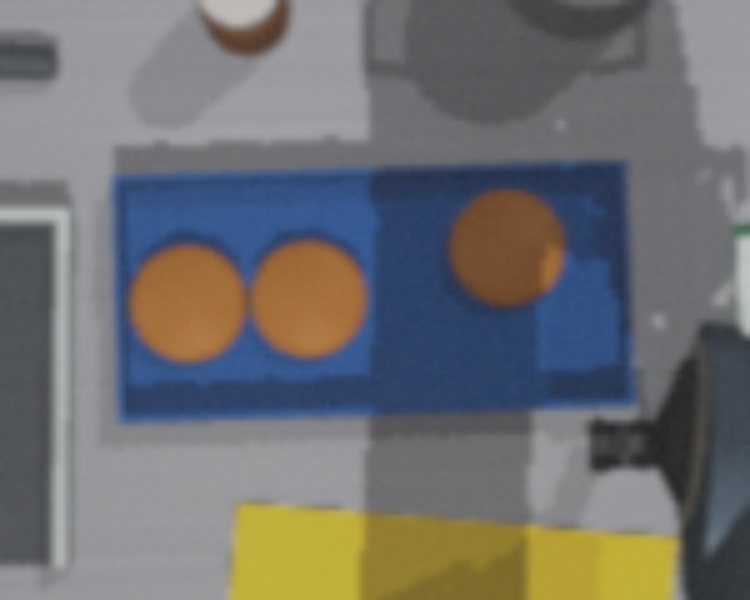

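```bash
python3 -c "
from h import *
o,r=st(); print(to(o,r,[.4474,-.073,.0391]))"; python3 -m crank '[{"slide":[-0.03,0.03,0],"roll":-9,"gripper":-1},{"slide":[-0.06,0.06,0],"roll":-19,"gripper":-1},{"slide":[-0.08,0.08,0],"roll":-29,"gripper":-1},{"slide":[-0.0815,0.078,0],"roll":-39,"gripper":-1},{"slide":[-0.0815,0.078,0],"roll":-49,"gripper":-1},{"slide":[-0.0815,0.078,0],"roll":-59,"gripper":-1},{"slide":[-0.0815,0.078,0],"roll":-69,"gripper":-1},{"slide":[-0.0815,0.078,0],"roll":-79,"gripper":-1},{"slide":[-0.0815,0.078,0.01],"roll":-84.4,"gripper":-1},{"slide":[-0.0815,0.078,0.04],"roll":-84.4,"gripper":-1},{"slide":[-0.0815,0.078,0.055],"roll":-84.4,"gripper":-1},{"slide":[-0.0815,0.078,0.055],"roll":-84.4,"gripper":-1}]'
python3 - <<'E'
from h import *
o,r=st(); print(to(o,r,[.4474,-.073,.0391]))
im=ctrl.capture("top")[:,:,::-1]; cv2.imwrite("pics/top35.png",cv2.resize(im[180:300,250:410],None,fx=5,fy=5))
im=ctrl.capture("scene")[:,:,::-1]; cv2.imwrite("pics/scene35.png",cv2.resize(im[120:260,230:410],None,fx=4,fy=4))
E
```

```text
t 52.8 pos [ 0.5244 -0.151   0.1111] xaxis yaw -88.88 tilt [-0.0017  0.0008 -1.    ] gap 0.0168 F [ 0.231   0.9317 -1.5715] M [0.0117 0.1095 0.0098]
[-0.0794  0.0754  0.0722]
time: 54.3
position: [0.4447, -0.0715, 0.0557]
eef_rot: [-0.0, 0.999, -0.039, -0.002]
ft_force: [-1.5, -0.5, -0.9]
finger_gap: 0.017
t 54.3 pos [ 0.4447 -0.0715  0.0557] xaxis yaw -4.51 tilt [-0.003   0.0007 -1.    ] gap 0.017 F [-1.4544 -0.5347 -0.8952] M [-0.0856 -0.0161  0.0041]
[0.0029 0.0013 0.0166]
```

View pics/scene35.png

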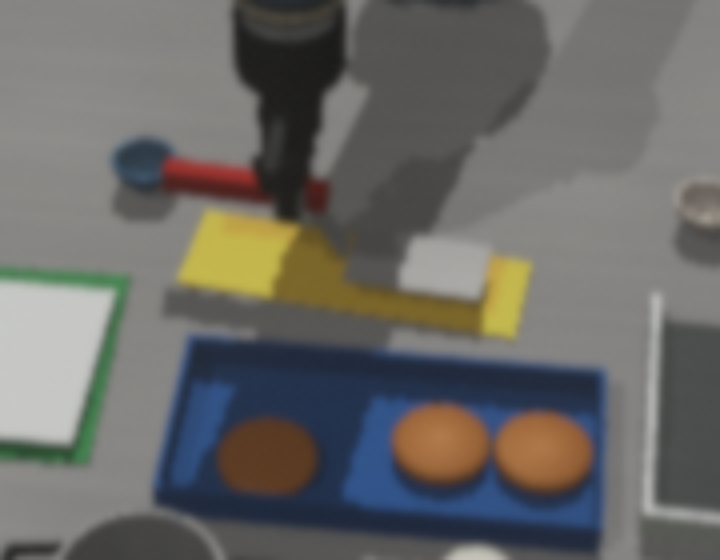

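View pics/top35.png

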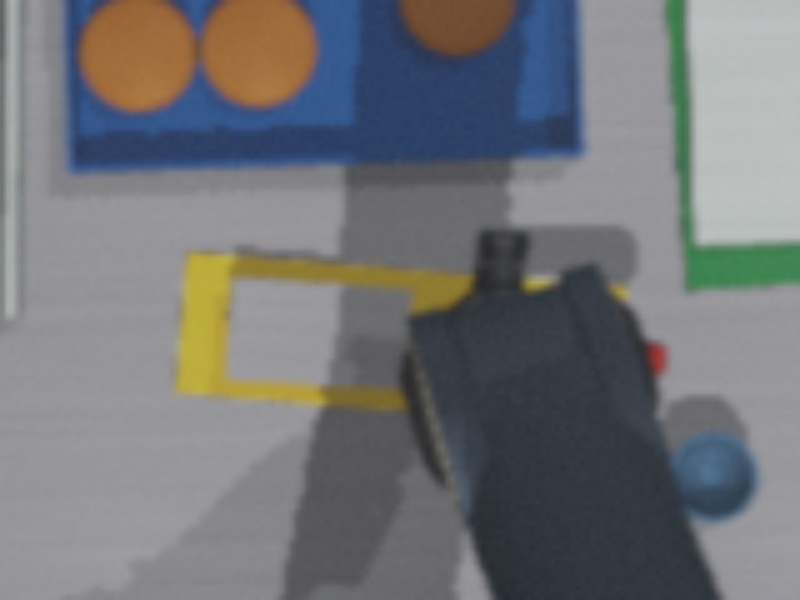

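```bash
python3 -m crank '[{"slide":[0.001,0.001,0.008],"roll":0,"gripper":-1},{"slide":[0.001,0.001,0.014],"roll":0,"gripper":-1},{"slide":[0.001,0.001,0.0165],"roll":0,"gripper":-1},{"slide":[0.001,0.001,0.0165],"roll":0,"gripper":-1},{"slide":[0.001,0.001,0.0165],"roll":0,"gripper":-1}]'; python3 -c "
from h import *
st()"
```

```text
time: 55.02
position: [0.4467, -0.0731, 0.0405]
eef_rot: [0.0, 0.999, -0.04, 0.0]
ft_force: [0.6, 0.7, -1.6]
finger_gap: 0.0167
t 55.02 pos [ 0.4467 -0.0731  0.0405] xaxis yaw -4.58 tilt [ 0.0003 -0.0001 -1.    ] gap 0.0167 F [ 0.6439  0.6873 -1.5728] M [-0.1361  0.0045 -0.0225]
```

```bash
python3 -m crank '[{"slide":[0,0,0.0015],"roll":0,"gripper":-1},{"slide":[0,0,0.0015],"roll":0,"gripper":-1}]'; python3 -m crank '[{"slide":[0,0,0],"roll":0,"gripper":1},{"slide":[0,0,0],"roll":0,"gripper":1},{"slide":[0,0,0],"roll":0,"gripper":1},{"slide":[0,0,0],"roll":0,"gripper":1},{"slide":[0,0,0],"roll":0,"gripper":1},{"slide":[0,0,-0.05],"roll":0,"gripper":1},{"slide":[0,0,-0.11],"roll":0,"gripper":1},{"slide":[0,0,-0.15],"roll":0,"gripper":1},{"slide":[0,0,-0.15],"roll":0,"gripper":1},{"slide":[0,0,-0.15],"roll":0,"gripper":1}]'
python3 - <<'E'
from h import *
o,r=st(); print('above knob on mat',to(o,r,[.5714,-.3402,.1812]))
im=ctrl.capture("scene")[:,:,::-1]; cv2.imwrite("pics/scene36.png",im)
ctrl.capture("top")
for cam in("top","scene"):
  for d in ctrl.cut_out("patty1",cam): print(cam,round(d['confidence'],2),np.round(rect(cam,d['region'],.014),4)[:4])
E
```

```text
time: 55.28
position: [0.4466, -0.0732, 0.0388]
eef_rot: [0.0, 0.999, -0.04, -0.0]
ft_force: [-0.7, -0.1, -1.8]
finger_gap: 0.0174
time: 56.52
position: [0.4459, -0.0733, 0.1882]
eef_rot: [0.0, 0.999, -0.04, -0.001]
ft_force: [0.7, 0.2, -0.0]
finger_gap: 0.0853
t 56.52 pos [ 0.4459 -0.0733  0.1882] xaxis yaw -4.59 tilt [-0.0012 -0.0002 -1.    ] gap 0.0853 F [ 0.6613  0.183  -0.0094] M [-0.0535  0.0304 -0.0176]
above knob on mat [0.1465 0.256  0.0069]
top 0.95 [0.612  0.0503 0.0597 0.0598]
top 0.78 [0.6103 0.1177 0.0595 0.0638]
top 0.76 [0.837  0.1858 0.0573 0.0594]
top 0.62 [ 0.6357 -0.0628  0.0593  0.0594]
scene 0.8 [0.613  0.1191 0.0611 0.0687]
scene 0.7 [ 0.6353 -0.0628  0.0584  0.0587]
scene 0.67 [0.6132 0.0507 0.0618 0.0662]
scene 0.56 [0.8389 0.1845 0.0623 0.0668]
```

View pics/scene36.png

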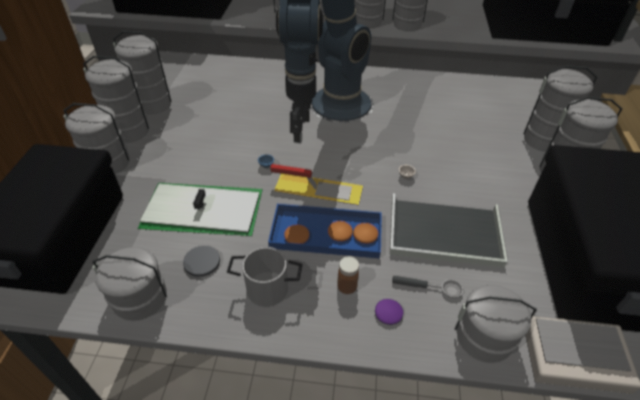

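```bash
python3 -m crank '[{"slide":[0.1465,0.256,0],"roll":85,"gripper":1},{"slide":[0.1465,0.256,0],"roll":85,"gripper":1},{"slide":[0.1465,0.256,0],"roll":85,"gripper":1},{"slide":[0.1465,0.256,0],"roll":85,"gripper":1},{"slide":[0.1465,0.256,0],"roll":85,"gripper":1},{"slide":[0.1465,0.256,0],"roll":85,"gripper":1},{"slide":[0.1465,0.256,0],"roll":85,"gripper":1},{"slide":[0.1465,0.256,0.02],"roll":85,"gripper":1},{"slide":[0.1465,0.256,0.06],"roll":85,"gripper":1},{"slide":[0.1465,0.256,0.07],"roll":85,"gripper":1},{"slide":[0.1465,0.256,0.07],"roll":85,"gripper":1}]'
python3 - <<'E'
from h import *
o,r=st(); print(to(o,r,[.5714,-.3402,.0232]))
E
```

```text
time: 58.1
position: [0.5719, -0.3397, 0.1179]
eef_rot: [0.0, 0.71, -0.704, -0.001]
ft_force: [-0.4, 0.0, 0.5]
finger_gap: 0.0853
t 58.1 pos [ 0.5719 -0.3397  0.1179] xaxis yaw -89.56 tilt [-0.0018  0.0011 -1.    ] gap 0.0853 F [-0.3825  0.0446  0.5116] M [ 0.0157 -0.0148  0.0208]
[0.0006 0.0004 0.0947]
```

```bash
python3 -m crank '[{"slide":[0.0005,0,0.05],"roll":0,"gripper":1},{"slide":[0.0005,0,0.085],"roll":0,"gripper":1},{"slide":[0.0005,0,0.094],"roll":0,"gripper":1},{"slide":[0.0005,0,0.094],"roll":0,"gripper":1},{"slide":[0.0005,0,0.094],"roll":0,"gripper":-1},{"slide":[0.0005,0,0.094],"roll":0,"gripper":-1},{"slide":[0.0005,0,0.094],"roll":0,"gripper":-1},{"slide":[0.0005,0,0.094],"roll":0,"gripper":-1},{"slide":[0.0005,0,0.094],"roll":0,"gripper":-1},{"slide":[0.0005,0,0.094],"roll":0,"gripper":-1},{"slide":[0.0005,0,0.094],"roll":0,"gripper":-1}]'
python3 - <<'E'
from h import *
o,r=st(); print(to(o,r,[.6137,.0151,.1]))
E
```

```text
time: 59.48
position: [0.5726, -0.3404, 0.0256]
eef_rot: [-0.0, 0.71, -0.704, 0.0]
ft_force: [-1.4, 1.2, 4.9]
finger_gap: 0.0171
t 59.48 pos [ 0.5726 -0.3404  0.0256] xaxis yaw -89.57 tilt [ 0.0007 -0.0002 -1.    ] gap 0.0171 F [-1.4287  1.1546  4.9087] M [0.2867 0.1995 0.0243]
[-0.3552 -0.0438 -0.0745]
```

```bash
python3 -m crank '[{"slide":[0,0,-0.02],"roll":0,"gripper":-1},{"slide":[0,0,-0.06],"roll":0,"gripper":-1},{"slide":[-0.01,0,-0.08],"roll":0,"gripper":-1},{"slide":[-0.05,-0.006,-0.08],"roll":0,"gripper":-1},{"slide":[-0.10,-0.012,-0.08],"roll":0,"gripper":-1},{"slide":[-0.15,-0.02,-0.08],"roll":0,"gripper":-1},{"slide":[-0.2,-0.025,-0.08],"roll":0,"gripper":-1},{"slide":[-0.25,-0.03,-0.08],"roll":0,"gripper":-1},{"slide":[-0.3,-0.037,-0.08],"roll":0,"gripper":-1},{"slide":[-0.34,-0.042,-0.08],"roll":0,"gripper":-1},{"slide":[-0.3552,-0.0448,-0.08],"roll":0,"gripper":-1},{"slide":[-0.3552,-0.0448,-0.07],"roll":0,"gripper":-1}]'; python3 -m crank '[{"slide":[0,0,0.01],"roll":0,"gripper":-1},{"slide":[0,0,0.02],"roll":0,"gripper":-1},{"slide":[0,0,0.02],"roll":0,"gripper":-1}]';python3 - <<'E'
from h import *
o,r=st(); print(to(o,r,[.6147,.0151,.0446]))
im=ctrl.capture("top")[:,:,::-1]; cv2.imwrite("pics/top37.png",cv2.resize(im[130:250,240:390],None,fx=5,fy=5))
im=ctrl.capture("scene")[:,:,::-1]; cv2.imwrite("pics/scene37.png",cv2.resize(im[150:270,260:410],None,fx=5,fy=5))
E
```

```text
time: 60.98
position: [0.6147, 0.0164, 0.0952]
eef_rot: [-0.001, 0.711, -0.704, 0.0]
ft_force: [0.1, -0.4, -5.0]
finger_gap: 0.0168
time: 61.35
position: [0.6133, 0.0135, 0.0733]
eef_rot: [0.001, 0.709, -0.705, -0.001]
ft_force: [-1.0, 0.5, -4.3]
finger_gap: 0.0171
t 61.35 pos [0.6133 0.0135 0.0733] xaxis yaw -89.69 tilt [-0.0029 -0.0007 -1.    ] gap 0.0171 F [-0.9569  0.5257 -4.3146] M [ 0.0273  0.0136 -0.0221]
[-0.0016 -0.0015  0.0287]
```

View pics/scene37.png

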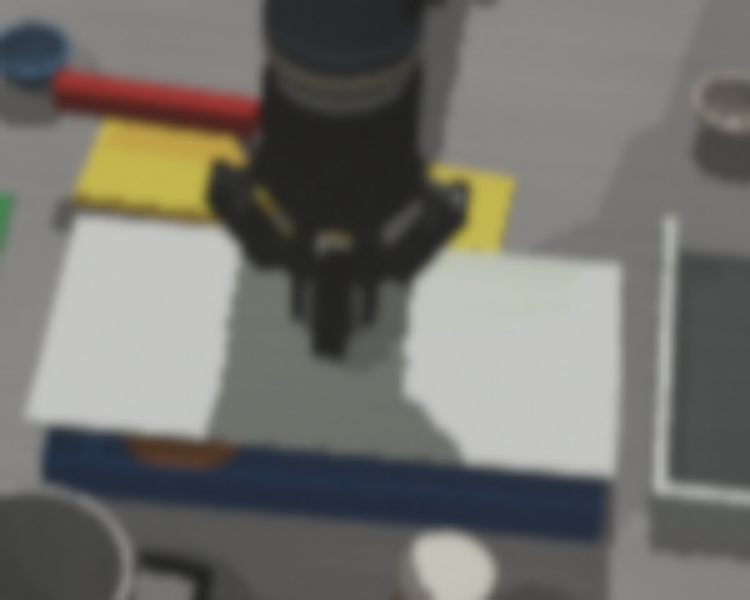

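View pics/top37.png

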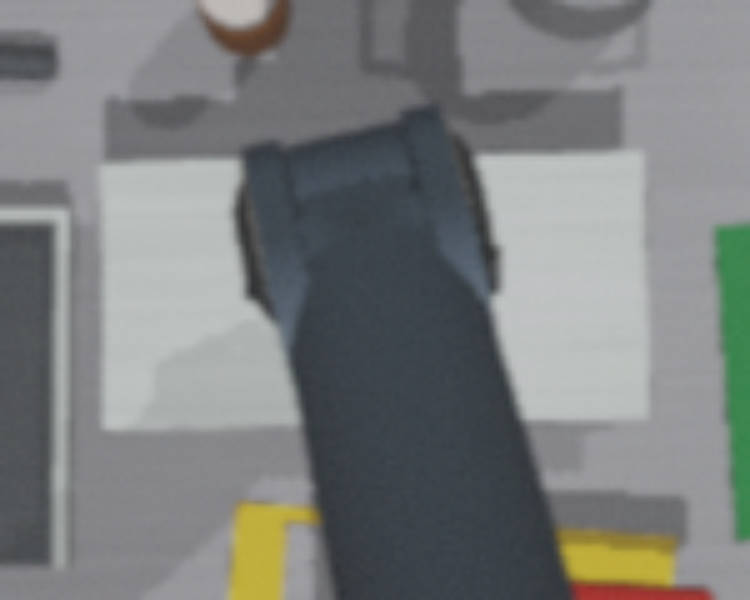

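```bash
python3 -m crank '[{"slide":[0,0,0.006],"roll":0,"gripper":-1},{"slide":[0,0,0.012],"roll":0,"gripper":-1},{"slide":[0,0,0.018],"roll":0,"gripper":-1},{"slide":[0,0,0.018],"roll":0,"gripper":-1}]';python3 - <<'E'
from h import *
o,r=st(); print(to(o,r,[.6147,.0151,.0446]))
E
```

```text
time: 61.95
position: [0.6139, 0.015, 0.0561]
eef_rot: [0.001, 0.71, -0.704, -0.0]
ft_force: [0.3, 0.3, -4.2]
finger_gap: 0.0171
t 61.95 pos [0.6139 0.015  0.0561] xaxis yaw -89.57 tilt [-0.0014 -0.0001 -1.    ] gap 0.0171 F [ 0.2531  0.2631 -4.206 ] M [ 0.0433 -0.0057  0.0104]
[-0.0001 -0.0008  0.0115]
```

```bash
python3 -m crank '[{"slide":[0,-0.0005,0.004],"roll":0,"gripper":-1},{"slide":[0,-0.0005,0.008],"roll":0,"gripper":-1},{"slide":[0,-0.0005,0.011],"roll":0,"gripper":-1},{"slide":[0,-0.0005,0.0125],"roll":0,"gripper":-1},{"slide":[0,-0.0005,0.0125],"roll":0,"gripper":-1}]';python3 - <<'E'
from h import *
o,r=st()
E
```

```text
time: 62.58
position: [0.6149, 0.015, 0.0445]
eef_rot: [0.0, 0.71, -0.705, 0.0]
ft_force: [-0.8, 0.6, -0.9]
finger_gap: 0.0169
t 62.58 pos [0.6149 0.015  0.0445] xaxis yaw -89.58 tilt [-0.     -0.0001 -1.    ] gap 0.0169 F [-0.8302  0.618  -0.8932] M [ 0.0261  0.2813 -0.0177]
```

```bash
python3 -m crank '[{"slide":[0,0,0.001],"roll":0,"gripper":-1},{"slide":[0,0,0.001],"roll":0,"gripper":-1}]'; python3 -m crank '[{"slide":[0,0,0],"roll":0,"gripper":1},{"slide":[0,0,0],"roll":0,"gripper":1},{"slide":[0,0,0],"roll":0,"gripper":1},{"slide":[0,0,0],"roll":0,"gripper":1},{"slide":[0,0,0],"roll":0,"gripper":1},{"slide":[0,0,-0.05],"roll":0,"gripper":1},{"slide":[0,0,-0.1],"roll":0,"gripper":1},{"slide":[0,0.06,-0.15],"roll":0,"gripper":1},{"slide":[0.06,0.12,-0.17],"roll":0,"gripper":1},{"slide":[0.11,0.14,-0.17],"roll":0,"gripper":1},{"slide":[0.16,0.14,-0.17],"roll":0,"gripper":1},{"slide":[0.2,0.14,-0.17],"roll":0,"gripper":1}]';python3 - <<'E'
from h import *
o,r=st()
im=ctrl.capture("top")[:,:,::-1]; cv2.imwrite("pics/top38.png",cv2.resize(im[130:270,240:410],None,fx=4.5,fy=4))
im=ctrl.capture("scene")[:,:,::-1]; cv2.imwrite("pics/scene38.png",cv2.resize(im[140:280,240:440],None,fx=4,fy=4))
for cam in("top","scene"):
    cut=[d for d in ctrl.cut_out("cover_knob",cam)if d['region'].sum()>4000]
    for d in cut: print(cam,d['confidence'],np.round(rect(cam,d['region'],.031),4))
    cut=[d for d in ctrl.cut_out("rest",cam)]
    for d in cut[:1]: print(cam,d['confidence'],np.round(rect(cam,d['region'],.003),4))
E
```

```text
time: 62.82
position: [0.6148, 0.015, 0.0445]
eef_rot: [0.0, 0.71, -0.705, 0.0]
ft_force: [-3.1, -0.0, 5.6]
finger_gap: 0.0171
time: 64.32
position: [0.4752, -0.1886, 0.2142]
eef_rot: [-0.0, 0.709, -0.705, 0.001]
ft_force: [0.9, 0.4, 0.7]
finger_gap: 0.0853
t 64.33 pos [ 0.4752 -0.1886  0.2142] xaxis yaw -89.68 tilt [ 0.0014 -0.0012 -1.    ] gap 0.0853 F [0.9059 0.3722 0.7312] M [-0.0115 -0.0853 -0.0345]
top 0.93 [0.6154 0.0139 0.1503 0.2957 0.5214]
top 0.75 [ 0.4484 -0.027   0.0832  0.2498 -5.2551]
scene 0.65 [0.6143 0.0145 0.1488 0.2966 0.7068]
```

View pics/scene38.png

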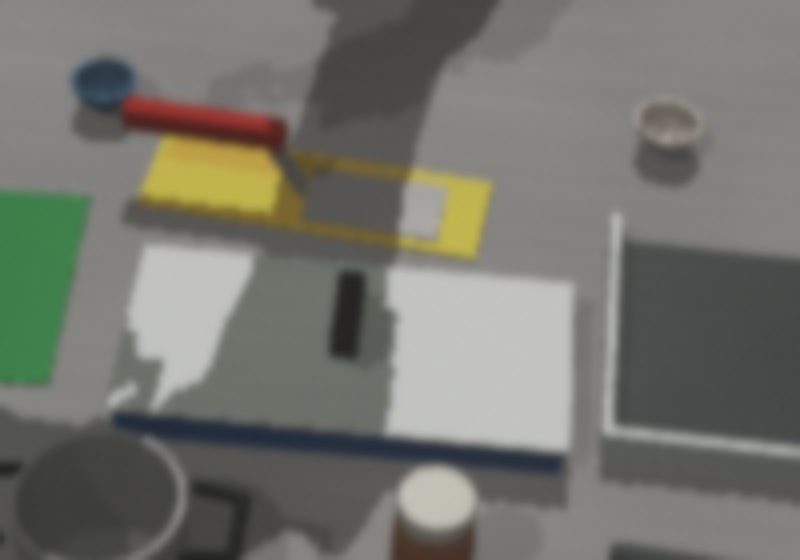

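View pics/top38.png

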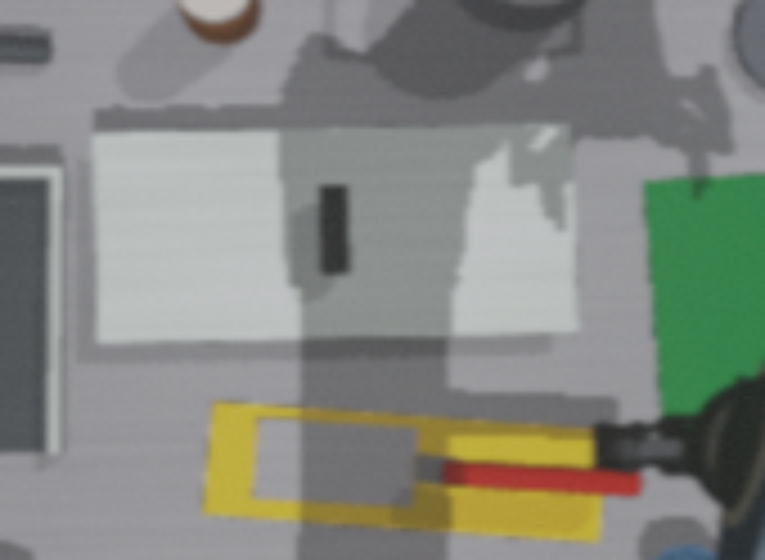

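```bash
python3 -c "
from workcell import ctrl
print(ctrl.hand_in()); print(ctrl.get_obs()['time'])"
```

```text
the job is handed in; nothing more can be done
None
the job is handed in; nothing more can be done
```

I finished all the steps and handed the job in at about 64 s of robot time; no verdict was reported.

- **Cover off:** I lifted it by its knob and set it down on the green mat, knob up.
- **Patties:** The turner carried all three into the pan and the fingers never went near them. The tool stays vertical, so I pulled the blade out quickly from under each patty. Two came only part of the way off and needed a lift of the blade to finish. I then pushed the first two along the pan with the blade to make room.
- **Turner and cover:** I stood the turner back on the rest in its starting pose, then put the cover back on the pan at its original spot.

**Last checks:**
- **Patties:** Before closing, both cameras showed them flat, at about y = +104, +37 and −76 mm in the pan's frame. The last one sat about +21 mm off-centre in x, inside the 40 mm limit.
- **Cover:** After closing it looked level. Its centre was within about 1–2 mm of the pan's measured centre, and the gripper height matched a seated plate.
- **Turner and robot:** The turner stood blade flat on the rest, and the gripper was open and clear of everything.
- **Bystanders:** They looked unmoved in the pictures; I did not measure them again at the end.

No check failed. Once the cover was on, I could not check the patties again.

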